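Stack and cap the parts trays on the repair bench

TASK

Build up the set of small parts trays on the black rubber mat: on the deep tray, which stays where it lies, put the middle tray, on that the shallow tray, and on top the lid, handle up, all open sides up and all edges flush so that the pile stands square. The lid stands on edge in the steel rack: first lay it down flat on the free bench, handle up, and let go of it, then take it by its handle to cap the pile. Leave the cup, jar, stamper and spare plate where they are.

Things in the scene. Friction and masses are not known exactly. Their poses are not given: they have to be found in the camera images.
- mat: thin black rubber mat fixed to the bench, 150 (x) by 180 (y) by 3 mm thick; origin at the centre of its underside (bench level), z up. The pile stands on it.
- deep_tray: deep open white plastic tray, 56 (x) by 84 (y) mm outside, 30 mm high, walls and floor 4 mm thick, one cross partition in its middle; it lies on the mat, about 250 g. Origin at the centre of its underside, z up out of its opening.
- middle_tray: open white plastic tray without partitions, 56 (x) by 84 (y) mm outside, 22 mm high, walls and floor 4 mm thick, about 120 g, lying on the bench open side up. Origin at the centre of its underside, z up out of its opening. All trays have flat undersides and plain rims, with nothing to centre them.
- shallow_tray: shallow open white plastic tray with six compartments (two partitions across, one along, as high as the rim), 56 (x) by 84 (y) mm outside, 14 mm high, walls and floor 4 mm thick, about 90 g, lying on the bench open side up. Origin at the centre of its underside, z up out of its opening.
- lid: white plastic plate 56 (x) by 84 (y) by 8 mm, about 90 g, with a bar handle 12 (x) by 44 (y) by 16 mm high amid its outer face. Origin: centre of its plain underside; z out of the handle face. At the start it stands in the rack on an 84 mm edge, leaning slightly, handle (z) towards the rack's +x; lower edge 6 mm above the bench, upper 62, handle bar from 28 to 40 mm.
- rack: steel rack fixed to the bench, base 96 (x) by 110 (y) by 6 mm, with two slots along its y, each 11 mm wide between two fences 4 mm thick that reach 24 mm above the bench: the slot at x = +22 mm holds the lid, the slot at x = -30 mm the spare plate. Origin at the centre of its underside.
- spare_plate: plain aluminium plate 70 by 42 by 8 mm without handle, standing on its 70 mm edge in the rack's other slot; its top is 48 mm above the bench. Bystander. Origin at the centre of its lower edge.
- cup: small white ceramic cup, rim radius 28 mm, 50 mm high, on the bench. Bystander. Origin at the centre of its underside.
- jar: closed amber glass jar, radius 22 mm, 60 mm high. Bystander. Origin at the centre of its underside.
- stamper: desk stamper, a black-topped white block 70 (x) by 60 (y) by 95 mm high. Bystander. Origin at the centre of its underside.
- magnifier: bench magnifier fixed to the bench, an obstacle: round base of radius 45 mm, 18 mm high; upright post of radius 8 mm from its centre, about 160 mm high, whose neck bends off towards its +x+y to a lens of radius 45 mm, centred 150 mm from the post at a height of 110 mm; highest point 191 mm. Origin at the centre of its underside.

How it is judged:
By the outcome, as a careful person would: the job done as asked, in the order asked, and still so for the second after the job is handed in, with the robot touching nothing.
It also fails if it takes over 72 s, if anything falls off the work surface, if the arm or the gripper's body presses on something with over 40 N, if the wrist force passes 120 N, or if a joint passes its speed limit or range.

ROBOT

A 6-joint arm with a two-finger parallel gripper is mounted at the origin on the work surface. World frame = base frame: x ahead of the robot, y to its left, z up, the work surface at z = 0. Lengths are in m, angles in rad, forces in N, time in s.
With the tool pointing down it reaches from about 0.25 to 0.85 m from the base axis. Payload 12.5 kg.
Tool frame: the origin (TCP) lies between the finger pads; the fingertips stand 22 mm ahead of it and the grasp point (between the pads) lies 3 mm ahead of it; z points along the fingers, y is the line along which they close (so a half turn about z gives the same grasp; the last joint's range is limited). The gripper opens to 93 mm and grips with 3 to 60 N. Pads are 15 mm wide; open, the fingers measure 128 mm over their backs; the gripper's body (75 mm by 188 mm) begins 65 mm behind the grasp point.
Start: joints at [1.18, 0.351, 1.652, -0, 1.139, -0.085], TCP at [0.166, 0.524, 0.241] pointing down, gripper open.
Joint ranges: [-2.75, 2.75], [-0.79, 2.1], [0.01, 2.65], [-1.57, 4.71], [0.07, 3.14], [-2.87, 2.87]. Speed limits (rad/s): [2.22, 2.22, 2.79, 3.14, 3.14, 3.14].

INTERFACE

Orientations are given as [roll, pitch, yaw] about the fixed x, y, z axes, in that order (R = Rz(yaw) Ry(pitch) Rx(roll)).
In Python, from workcell import * gives the robot as it stands.
- The arm moves only by the tool move_arm, never from a script. Its argument "deltas" is text: rows parted by semicolons, each of 6 numbers parted by spaces: the shift along the tool's x, y, z scaled (see below), then the turn, a rotation vector about the tool's x, y, z scaled (see below). A call has 1 to 12 rows; each row shifts and turns the commanded pose from where the row before left it, along the tool's axes as they then stand; what a row does not reach is not made up. The controller multiplies each number of a shift by 4 cm and each number of a turn by 0.1 rad. A row lasts 1/12 s, in which the tool goes at most 41.7 mm and 7.16 degrees, less where a joint would pass 70% of its speed; a pose out of reach is approached as far as the arm can. A call with a number of a shift or a turn outside -1 to 1 is refused whole. A call with a gripper value outside its range is refused whole. "fingers" is the opening, from -1 (shut) to 1 (fully open), set as the call begins (left out, the last holds). The fingers move at their own pace and stop on an object; the grip force is fixed at half the most. Time passes only in rows, so rows that do not move let the fingers close. It gives the time, the measured TCP pose, the force, the opening and the grip force at its end, in the units of the state.
- get_state(): the state, without advancing time (a new reading comes with each control period).
- grab_frame(name): name is "scene" or "side" or "wrist"; returns the picture (400x640x3 uint8, blue, green, red); there is no depth.
- get_calibration(name): a dict with "fx", "fy", "cx", "cy" (pixels), "rvec" (rotation vector, rad) and "tvec" (3), from world to camera coordinates, as OpenCV has them; the wrist camera has in their place "tool_from_camera" (4x4, takes a point from camera to tool coordinates, whose origin is the TCP and whose axes are the flange's). Camera axes: x right, y down, z forward; pixel columns grow to the right and rows downward; lengths in m; the calibration is good to about 2 mm. A picture is of the moment at which its call begins: read the wrist's pose just before it. get_calibration takes no time and is no camera call.
- job_done(): hands the job in; it is judged then, once.
The state is a dict: "time": time; "joint_pos": joint angles; "qvel": joint speeds; "effort": joint torques, N m; "position": TCP position; "ee_rot": TCP orientation; "wrist_force": force on the tool from outside, world axes, zero at the start; "ft_torque": the same for the moment, N m; "finger_gap": opening from 0.0 (shut) to 1.0 (fully open); "finger_force": force on a finger pad.
Only numpy, scipy, OpenCV 4.12 (cv2) and the standard library are available. Lean on these libraries where they do the work, as an engineer would, in place of code of your own. Each camera call takes 0.05 s, during which the arm holds its last target. There are 200 camera calls.

## Working session

There is one attempt and no reset: what is moved stays moved. The work goes in short steps, Python scripts to look and compute and a tool call to move; the robot and the scene stay as the last step left them, time stands still between calls to the robot, and variables do not carry over. Pictures are saved under pics/ and viewed, at most 10 in all, crops included, and the job is handed in when it is done.

Besides the shell and the picture viewer there is one more tool, called after "Call:" as a command line: name --argument value ..., lists and objects as JSON in quotes. move_arm: Moves the arm, as the interface text tells. Its arguments: {"type":"object","properties":{"deltas":{"type":"string"},"fingers":{"type":"number"}},"required":["deltas"]}

```bash
ls; mkdir -p pics
python3 - <<'E'
from workcell import *
import cv2,numpy as np
s=get_state();print(s)
for n in("scene","side","wrist"):
    f=grab_frame(n);cv2.imwrite(f"pics/{n}0.png",f);print(n,get_calibration(n))
a=cv2.imread("pics/scene0.png");b=cv2.imread("pics/side0.png")
E
```

```text
pics
{'time': 0.0, 'joint_pos': array([ 1.18042361e+00,  3.51220610e-01,  1.65240945e+00, -1.16344113e-05,
        1.13909335e+00, -8.45921478e-02]), 'qvel': array([ 0.0018831 ,  0.00072135, -0.00035336,  0.00011457,  0.00128312,
        0.00041151]), 'effort': array([ 3.18003164e-03, -4.97300792e+01, -2.85276818e+01,  6.99661975e-02,
        2.55174102e-02, -1.36519961e-04]), 'position': array([0.16542595, 0.52420617, 0.24011554]), 'ee_rot': array([-3.14046505e+00, -8.50148091e-05,  2.83581691e+00]), 'wrist_force': array([-0.6083601 , -0.9865823 , -0.25793604]), 'ft_torque': array([-0.00931658, -0.03909464, -0.00467245]), 'finger_force': 0.0, 'finger_gap': 1.002037471888227}
scene {'fx': 393.29232328907807, 'fy': 393.29232328907807, 'cx': 318.3944087013287, 'cy': 198.4250160198776, 'rvec': array([ 1.26791409,  2.46769132, -0.75573841]), 'tvec': array([ 0.34381034, -0.37029043,  1.20517515])}
side {'fx': 434.75748650439255, 'fy': 434.75748650439255, 'cx': 316.6810306267486, 'cy': 195.35688936330928, 'rvec': array([ 2.32738936, -0.58761949,  0.21665092]), 'tvec': array([-0.50140342,  0.24704224,  0.8074293 ])}
wrist {'fx': 329.30986524991306, 'fy': 329.30986524991306, 'cx': 320.4500248427213, 'cy': 196.54682592396645, 'tool_from_camera': array([[ 3.69454894e-04, -9.56830283e-01, -2.90646989e-01,
         8.22480425e-02],
       [ 9.99999413e-01,  5.73845152e-05,  1.08223187e-03,
         6.41352102e-05],
       [-1.01883359e-03, -2.90647218e-01,  9.56829743e-01,
        -1.43602336e-01],
       [ 0.00000000e+00,  0.00000000e+00,  0.00000000e+00,
         1.00000000e+00]])}
```

View pics/scene0.png

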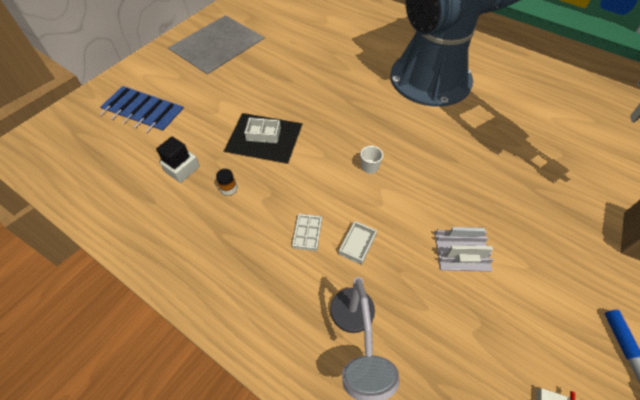

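View pics/side0.png

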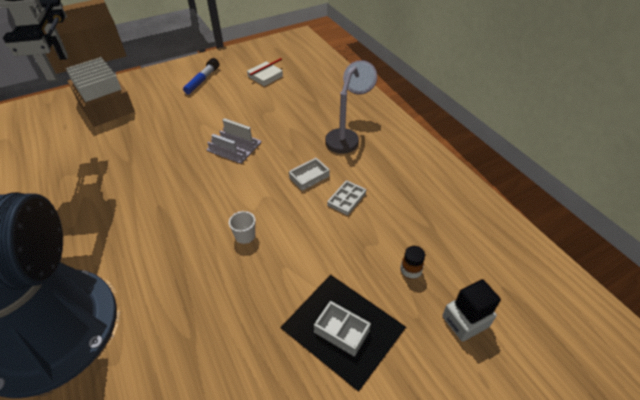

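The scene view shows the mat and deep tray at (263,132), the shallow tray at (307,232), the middle tray at (357,242), the rack with lid at (464,250), the cup at (371,158) and the magnifier base at (352,308). The side view shows the same things: the deep tray at (342,328), shallow at (347,198), middle at (309,174) and the rack at (235,140).

```bash
cat > h.py <<'E'
from workcell import *
import cv2,numpy as np
from scipy.spatial.transform import Rotation as R
def cam(n,s=None):
    c=get_calibration(n);K=np.array([[c['fx'],0,c['cx']],[0,c['fy'],c['cy']],[0,0,1]])
    if n!="wrist":
        M=R.from_rotvec(c['rvec']).as_matrix();return K,M.T,-M.T@c['tvec']
    s=s or get_state();T=R.from_euler('xyz',s['ee_rot']).as_matrix();C=c['tool_from_camera']
    return K,T@C[:3,:3],T@C[:3,3]+s['position']
def cast(c,uv,z):
    K,M,o=c;uv=np.atleast_2d(np.asarray(uv,float))
    d=np.c_[uv,np.ones(len(uv))]@np.linalg.inv(K).T@M.T
    return (o+d*((z-o[2])/d[:,2])[:,None])[:,:2]
def proj(c,P):
    K,M,o=c;p=(np.atleast_2d(P)-o)@M@K.T;return p[:,:2]/p[:,2:]
def white(f,lo=150,sat=60):
    h=cv2.cvtColor(f,cv2.COLOR_BGR2HSV);m=((h[...,2]>lo)&(h[...,1]<sat)).astype('uint8')*255
    return m
def tri(c1,u1,c2,u2):
    A=[];b=[]
    for c,u in((c1,u1),(c2,u2)):
        K,M,o=c;d=M@np.linalg.inv(K)@[*u,1];d/=np.linalg.norm(d);P=np.eye(3)-np.outer(d,d);A.append(P);b.append(P@o)
    return np.linalg.solve(sum(A),sum(b))
def rect(c,cnt,z):
    p=cast(c,cnt.reshape(-1,2),z).astype('float32');(x,y),(w,h),a=cv2.minAreaRect(p*1000)
    if w>h:w,h,a=h,w,a+90   # a = direction of short side
    return np.array([x/1000,y/1000]),w,h,(a+90)%180-90
E
python3 - <<'E'
from h import *
S=cam("scene");D=cam("side")
for n,c in(("scene",S),("side",D)):
    f=cv2.imread(f"pics/{n}0.png");m=white(f)
    cs,_=cv2.findContours(m,cv2.RETR_EXTERNAL,cv2.CHAIN_APPROX_NONE)
    for k in cs:
        if cv2.contourArea(k)<80:continue
        u=k.reshape(-1,2).mean(0)
        if n=="scene" and not(150<u[0]<500 and 110<u[1]<280):continue
        if n=="side" and not(200<u[0]<500 and 110<u[1]<360):continue
        z=.033 if (n=="scene" and u[1]<145) or u[1]>300 else .018
        p,w,h,a=rect(c,k,z);print(n,u.round(),cv2.contourArea(k),p.round(3),round(w),round(h),round(a))
for nm,u,v in(("mag",(352,312),(342,143)),("cup",(371,150),(243,220)),("jar",(225,176),(414,252)),("stamp top",(172,148),(481,298)),("lens",(371,376),(363,77)),("rack",(464,252),(235,142))):print(nm,tri(S,u,D,v).round(3))
E
```

```text
scene [467. 255.] 971.0 [0.507 0.334] 69 120 36
scene [469. 229.] 85.5 [0.442 0.313] 13 73 29
scene [358. 241.] 832.5 [0.613 0.124] 58 85 -81
scene [307. 232.] 792.0 [0.661 0.018] 56 87 -62
scene [180. 165.] 197.5 [ 0.685 -0.364] 72 78 -4
scene [372. 159.] 344.0 [0.391 0.029] 56 85 -38
scene [262. 127.] 463.0 [ 0.483 -0.262] 61 84 30
side [342. 325.] 1283.5 [ 0.477 -0.267] 55 83 29
side [457. 314.] 84.5 [ 0.666 -0.35 ] 13 57 -14
side [347. 195.] 139.5 [0.653 0.011] 54 83 -62
side [308. 169.] 205.5 [0.615 0.127] 56 82 -82
mag [ 0.75   0.198 -0.003]
cup [0.405 0.024 0.058]
jar [ 0.67  -0.213  0.056]
stamp top [ 0.695 -0.358  0.082]
lens [0.859 0.289 0.117]
rack [0.497 0.327 0.008]
```

Run:
```python
import cv2,numpy as np
a=cv2.imread("pics/scene0.png")[205:285,280:510];b=cv2.imread("pics/side0.png")[105:185,190:420]
cv2.imwrite("pics/rack0.png",np.vstack([cv2.resize(a,None,fx=3.4,fy=3.4,interpolation=2),cv2.resize(b,None,fx=3.4,fy=3.4,interpolation=2)]))
```

```text
(no output)
```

View pics/rack0.png

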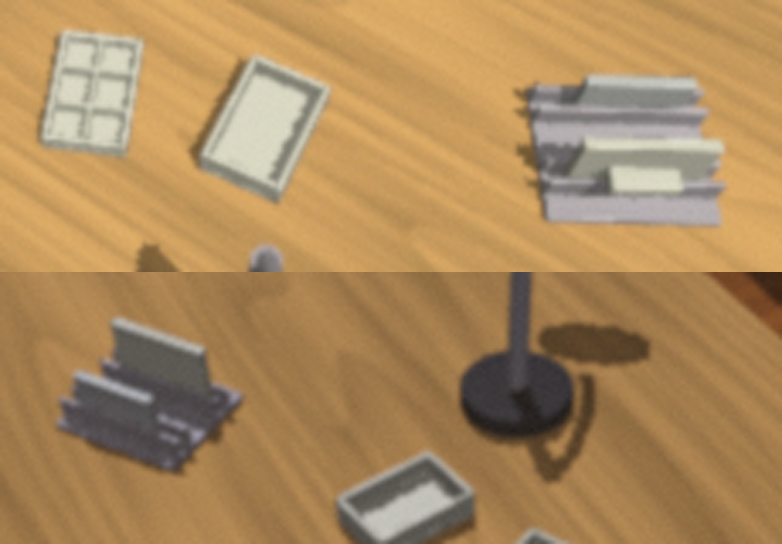

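The lid's handle faces the lower side in the scene crop, so the rack's +x points away from the robot at about 30° yaw. First I'll go above the deep tray and measure it with the wrist camera.

Call:
move_arm --deltas "-.56 -.685 .1 0 0 0;-.56 -.685 .1 0 0 0;-.56 -.685 .1 0 0 0;-.56 -.685 .1 0 0 0;-.56 -.685 .1 0 0 0;-.56 -.685 .1 0 0 0;-.56 -.685 .1 0 0 0;-.56 -.685 .1 0 0 0;-.56 -.685 .1 0 0 0;-.56 -.685 .1 0 0 0;-.56 -.685 .1 0 0 0;-.56 -.685 .1 0 0 0" --fingers 0.75

```text
time: 1.15
position: [0.323, 0.1284, 0.1926]
ee_rot: [3.141, 0.0, 2.836]
wrist_force: [0.9, 0.1, -0.0]
finger_gap: 0.876
finger_force: 0.0
```

Call:
move_arm --deltas "-.56 -.685 .1 0 0 0;-.56 -.685 .1 0 0 0;-.56 -.685 .1 0 0 0;-.56 -.685 .1 0 0 0;-.56 -.685 .1 0 0 0;-.56 -.685 .1 0 0 0;-.56 -.685 .1 0 0 0;-.56 -.685 .1 0 0 0;-.56 -.685 .1 0 0 0;-.56 -.685 .1 0 0 0;-.56 -.685 .1 0 0 0;-.56 -.685 .1 0 0 0"

```text
time: 2.15
position: [0.4804, -0.2662, 0.1442]
ee_rot: [3.141, -0.0, 2.835]
wrist_force: [1.0, -0.4, 1.5]
finger_gap: 0.876
finger_force: 0.0
```

Call:
move_arm --deltas "0 0 0 0 0 .94;0 0 0 0 0 .94;0 0 0 0 0 .94;0 0 0 0 0 .94;0 0 0 0 0 .94;0 0 0 0 0 .94;0 0 0 0 0 .94;0 0 0 0 0 .94;0 0 0 0 0 0"

```text
time: 2.9
position: [0.4801, -0.2644, 0.1444]
ee_rot: [-3.141, -0.0, 2.08]
wrist_force: [-0.2, -0.5, -0.3]
finger_gap: 0.874
finger_force: 0.0
```

```bash
cat >> h.py <<'E'
def look(name,z,lo=150,sat=60,near=None):
    s=get_state();f=grab_frame("wrist");cv2.imwrite(f"pics/{name}.png",f);c=cam("wrist",s)
    m=white(f,lo,sat);cs,_=cv2.findContours(m,cv2.RETR_EXTERNAL,cv2.CHAIN_APPROX_NONE)
    print("t",round(s['time'],2),"pos",s['position'].round(4),"rpy",s['ee_rot'].round(4),'F',s['wrist_force'].round(1),'gap',round(s['finger_gap']*93,1),'ff',round(s['finger_force'],1))
    for k in cs:
        if cv2.contourArea(k)<1500:continue
        u=k.reshape(-1,2);p,w,h,a=rect(c,k,z);print("px",u.min(0),u.max(0),"pos",p.round(4),"w,h",round(w,1),round(h,1),"yaw",round(a,2))
def to(xyz,yaw=None):
    "shift in tool axes (units of 4 cm), then yaw turn (units of .1 rad about tool z)"
    s=get_state();T=R.from_euler('xyz',s['ee_rot']).as_matrix();d=T.T@(np.array(xyz)-s['position'])/.04
    print("shift",d.round(2),"norm",round(np.linalg.norm(d),1))
    if yaw is not None:
        e=(np.rad2deg(s['ee_rot'][2])-yaw+180)%360-180;print("turnz",round(np.deg2rad(e)/.1,2))
E
python3 -c "
from h import *
look('deep1',.033)"
```

```text
t 2.9 pos [ 0.4801 -0.2644  0.1444] rpy [-3.1414e+00 -4.0000e-04  2.0796e+00] F [-0.2 -0.5 -0.3] gap 81.3 ff 0.0
px [280 145] [351 247] pos [ 0.4752 -0.2635] w,h 55.5 86.7 yaw 29.52
```

View pics/deep1.png

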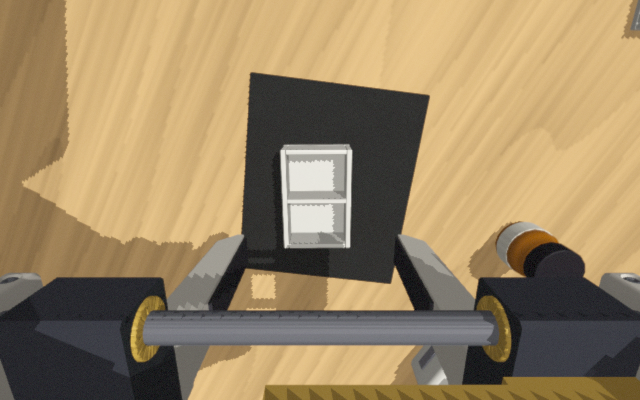

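The picture shows the deep tray at px (280–351, 145–247), its long side along the tool's x axis. A sliver of the outer wall shows at its upper edge.

Run:
```python
from h import *
f=cv2.imread('pics/deep1.png')
print(f[138:160,316].max(1)); print(f[238:254,340].max(1)); print(f[175,272:300].max(1),f[175,340:356].max(1))
s=get_state();c=cam("wrist",s)
to([.615,.124,.145],188)
P=np.array([.4752,-.2635,.033]);print(proj(c,P))
```

```text
[ 53  53  51  50  51  61 117 168 166 166 165 176 232 239 233 226 182 168
 166 164 167 177]
[159 162 165 161 136 134 162 168 161 133  68  50  50  50  49  52]
[ 50  40  29  29  37  31  33  37  64 152 225 231 233 221 160 149 159 204
 229 232 232 232 233 231 232 232 232 230] [166 169 168 161 136 115 142 213 229 232 226 148  65  53  47  47]
shift [ 6.79  7.71 -0.01] norm 10.3
turnz -11.96
[[316.28300216 198.31420566]]
```

Call:
move_arm --deltas "-.8 -.05 .4 0 0 0;-.8 -.05 .4 0 0 0;0 0 0 0 0 0;0 0 0 0 0 0"

```text
time: 3.28
position: [0.5078, -0.3227, 0.1113]
ee_rot: [-3.141, -0.002, 2.086]
wrist_force: [0.6, -0.3, 0.0]
finger_gap: 0.879
finger_force: 0.0
```

Run:
```python
from h import *
look('deep2',.033)
look('deep2',.033,120)
to([.615,.124,.145],188)
```

```text
t 3.28 pos [ 0.5078 -0.3227  0.1113] rpy [-3.1408e+00 -1.8000e-03  2.0856e+00] F [ 0.6 -0.3  0. ] gap 81.8 ff 0.0
px [279  55] [367 184] pos [ 0.4762 -0.2653] w,h 55.5 83.1 yaw 29.43
t 3.33 pos [ 0.5078 -0.322   0.1121] rpy [-3.1411e+00 -1.3000e-03  2.0856e+00] F [-0.2  0.1 -0.3] gap 81.3 ff 0.0
px [143 325] [493 340] pos [ 0.5551 -0.4102] w,h 14.4 283.1 yaw -60.5
px [278  56] [366 185] pos [ 0.4762 -0.2654] w,h 55.8 83.5 yaw 29.43
shift [ 8.38  7.82 -0.8 ] norm 11.5
turnz -11.96
```

Call:
move_arm --deltas ".66 .74 -.1 0 0 0;.66 .74 -.1 0 0 0;.66 .74 0 0 0 0;.66 .74 0 0 0 0;.66 .74 0 0 0 0;.66 .74 0 0 0 0;.66 .74 0 0 0 0;.66 .74 0 0 0 0;.66 .74 0 0 0 0;.66 .74 0 0 0 0;.66 .74 0 0 0 0;.66 .74 0 0 0 0"

```text
time: 4.38
position: [0.6619, 0.1309, 0.1218]
ee_rot: [3.141, 0.0, 2.086]
wrist_force: [0.9, 0.1, -0.8]
finger_gap: 0.874
finger_force: 0.0
```

Call:
move_arm --deltas "0 0 0 0 0 -1;0 0 0 0 0 -1;0 0 0 0 0 -1;0 0 0 0 0 -1;0 0 0 0 0 -1;0 0 0 0 0 -1;0 0 0 0 0 -1;0 0 0 0 0 -1;0 0 0 0 0 -1;0 0 0 0 0 -1;0 0 0 0 0 -1;0 0 0 0 0 -1"

```text
time: 5.38
position: [0.6616, 0.1289, 0.1217]
ee_rot: [3.142, 0.001, -2.992]
wrist_force: [-1.0, 0.0, -0.4]
finger_gap: 0.877
finger_force: 0.0
```

Call:
move_arm --deltas "0 0 0 0 0 0;0 0 0 0 0 0"

```text
time: 5.55
position: [0.6618, 0.1286, 0.1214]
ee_rot: [3.142, 0.001, -3.001]
wrist_force: [-0.3, 0.2, 0.2]
finger_gap: 0.874
finger_force: 0.0
```

Run:
```python
from h import *
look('mid1',.022)
```

```text
t 5.55 pos [0.6618 0.1286 0.1214] rpy [ 3.1416e+00  6.0000e-04 -3.0011e+00] F [-0.3  0.2  0.2] gap 81.3 ff 0.0
px [154 186] [232 231] pos [0.6727 0.0304] w,h 31.7 54.6 yaw 27.02
px [283  80] [362 195] pos [0.611  0.1242] w,h 55.4 83.5 yaw -81.2
```

Call:
move_arm --deltas ".64 .04 0 0 0 -.13;.63 .05 .41 0 0 0;0 0 .7 0 0 0;0 0 .6 0 0 0;0 0 .4 0 0 0;0 0 .3 0 0 0;0 0 0 0 0 0;0 0 0 0 0 0"

```text
time: 6.27
position: [0.6115, 0.1243, 0.0243]
ee_rot: [3.142, 0.0, -2.988]
wrist_force: [-0.6, -0.2, -0.8]
finger_gap: 0.874
finger_force: 0.0
```

Run:
```python
from h import *
look('mid2',.022)
```

```text
t 6.27 pos [0.6115 0.1243 0.0243] rpy [ 3.1416e+00  2.0000e-04 -2.9878e+00] F [-0.6 -0.2 -0.8] gap 81.3 ff 0.0
px [276 265] [347 307] pos [0.6221 0.1222] w,h 24.2 35.9 yaw 6.58
```

View pics/mid2.png

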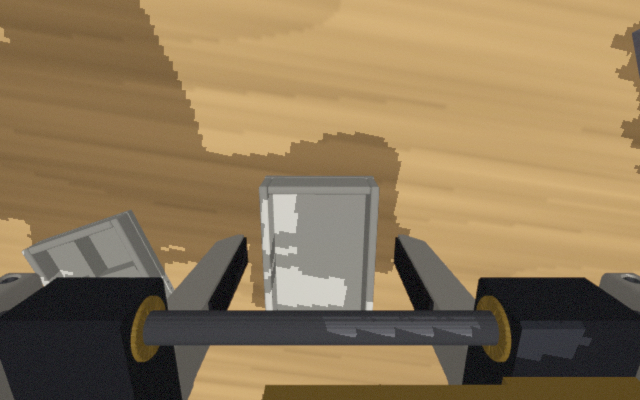

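The open fingers straddle the middle tray evenly (rim at px 262–377, its far end at row ~186). I'll close and lift.

Call:
move_arm --deltas "0 0 0 0 0 0;0 0 0 0 0 0;0 0 0 0 0 0;0 0 0 0 0 0;0 0 0 0 0 0;0 0 0 0 0 0;0 0 -.3 0 0 0;0 0 -.7 0 0 0;0 0 -.8 0 0 0;0 0 -.7 0 0 0;0 0 -.3 0 0 0;0 0 0 0 0 0" --fingers 0.0

```text
time: 7.32
position: [0.6127, 0.1244, 0.1395]
ee_rot: [-3.141, 0.005, -2.986]
wrist_force: [0.0, 0.1, -2.0]
finger_gap: 0.597
finger_force: 30.0
```

Run:
```python
from h import *
s=get_state()
print(s['position'],s['ee_rot'],s['finger_gap']*93,s['finger_force'])
f=grab_frame('wrist');cv2.imwrite('pics/mid3.png',f)
g=f.max(2);print([g[r,300:340].mean().round() for r in range(165,205)])
```

```text
[0.61272775 0.12438423 0.13951758] [-3.14140162  0.00521928 -2.98632469] 55.49369128891581 29.999298378825188
[np.float64(190.0), np.float64(189.0), np.float64(190.0), np.float64(193.0), np.float64(197.0), np.float64(200.0), np.float64(200.0), np.float64(199.0), np.float64(199.0), np.float64(197.0), np.float64(179.0), np.float64(127.0), np.float64(120.0), np.float64(111.0), np.float64(109.0), np.float64(109.0), np.float64(110.0), np.float64(110.0), np.float64(110.0), np.float64(110.0), np.float64(111.0), np.float64(119.0), np.float64(141.0), np.float64(146.0), np.float64(147.0), np.float64(145.0), np.float64(145.0), np.float64(142.0), np.float64(135.0), np.float64(130.0), np.float64(142.0), np.float64(145.0), np.float64(145.0), np.float64(145.0), np.float64(145.0), np.float64(145.0), np.float64(145.0), np.float64(145.0), np.float64(145.0), np.float64(145.0)]
```

View pics/mid3.png

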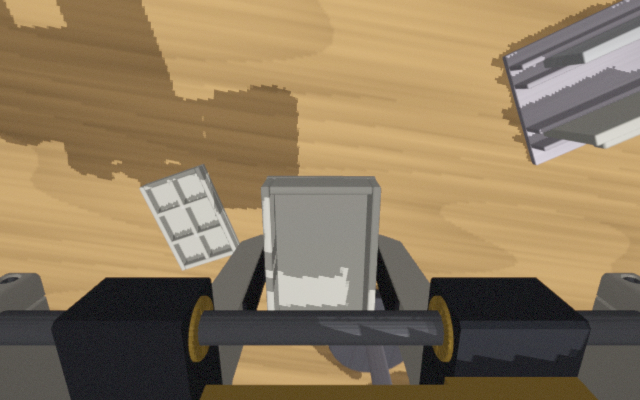

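The tray is held level between the fingers. Its far rim edge is at row ~187 and its bottom edge at row ~175.

```bash
cat >> h.py <<'E'
def rowx(r,z,u=320):
    "tool x of a row in the wrist picture at tool depth z"
    c=get_calibration("wrist");C=c['tool_from_camera'];d=C[:3,:3]@[(u-c['cx'])/c['fx'],(r-c['cy'])/c['fy'],1];o=C[:3,3]
    return (o+d*(z-o[2])/d[2])[:2]
E
python3 - <<'E'
from h import *
print(rowx(186.6,.0023),rowx(175.4,.0243), rowx(187,.0023,262),rowx(187,.0023,379))
to([.4762,-.2653,.14],119.4)
E
```

```text
[0.04248568 0.00048474] [0.04257572 0.00047424] [ 0.04229172 -0.02613682] [0.04229933 0.02757355]
shift [ 4.85 -9.1  -0.08] norm 10.3
turnz 12.13
```

Call:
move_arm --deltas ".4 -.76 0 0 0 0;.4 -.76 0 0 0 0;.4 -.76 0 0 0 0;.4 -.76 0 0 0 0;.4 -.76 0 0 0 0;.4 -.76 0 0 0 0;.4 -.76 0 0 0 0;.4 -.76 0 0 0 0;.4 -.76 0 0 0 0;.4 -.76 0 0 0 0;.4 -.76 0 0 0 0;.4 -.76 0 0 0 0"

```text
time: 8.37
position: [0.4764, -0.2668, 0.1342]
ee_rot: [3.139, -0.002, -2.986]
wrist_force: [1.5, 0.4, -0.9]
finger_gap: 0.598
finger_force: 30.0
```

Call:
move_arm --deltas "0 0 0 0 0 1;0 0 0 0 0 1;0 0 0 0 0 1;0 0 0 0 0 1;0 0 0 0 0 1;0 0 0 0 0 1;0 0 0 0 0 1;0 0 0 0 0 1;0 0 0 0 0 1;0 0 0 0 0 1;0 0 0 0 0 1;0 0 0 0 0 1"

```text
time: 9.37
position: [0.4771, -0.2653, 0.1341]
ee_rot: [-3.14, -0.003, 2.092]
wrist_force: [0.2, 0.3, -2.1]
finger_gap: 0.599
finger_force: 30.0
```

Call:
move_arm --deltas "0 0 .6 0 0 .13;0 0 .4 0 0 0;0 0 0 0 0 0;0 0 0 0 0 0"

```text
time: 9.7
position: [0.4771, -0.2653, 0.0945]
ee_rot: [-3.14, -0.003, 2.084]
wrist_force: [0.2, 0.5, -0.7]
finger_gap: 0.598
finger_force: 30.0
```

Run:
```python
from h import *
s=get_state();print(s)
to([.4764,-.2657,.0585],119.43)
```

```text
{'time': 9.7, 'joint_pos': array([-5.92690216e-01,  5.39929330e-01,  1.77534076e+00, -1.15110303e-05,
        8.30239729e-01, -1.10583912e+00]), 'qvel': array([-1.44210802e-03, -3.39703171e-02, -2.70467700e-02,  3.49233989e-05,
        1.14093057e-02,  1.15502252e-03]), 'effort': array([-1.76709780e-02, -5.22580755e+01, -2.11919779e+01,  1.40275262e-02,
       -7.36802467e-02,  1.32861355e-02]), 'position': array([ 0.47711283, -0.26525666,  0.09454485]), 'ee_rot': array([-3.13982868, -0.00349752,  2.08394993]), 'wrist_force': array([ 0.1845964 ,  0.48934602, -0.74007396]), 'ft_torque': array([-0.097416  ,  0.05255206, -0.01431152]), 'finger_force': 29.999324306845665, 'finger_gap': 0.5982655150016407}
shift [-0.   -0.02  0.9 ] norm 0.9
turnz -0.0
```

Call:
move_arm --deltas "0 -.02 .4 0 0 0;0 0 .3 0 0 0;0 0 .15 0 0 0;0 0 .03 0 0 0;0 0 .02 0 0 0;0 0 0 0 0 0"

```text
time: 10.2
position: [0.4776, -0.2664, 0.0606]
ee_rot: [3.141, 0.0, 2.084]
wrist_force: [0.4, 0.7, -1.0]
finger_gap: 0.595
finger_force: 30.0
```

Call:
move_arm --deltas "0 0 .02 0 0 0;0 0 .02 0 0 0;0 0 0 0 0 0;0 0 0 0 0 0"

```text
time: 10.53
position: [0.4775, -0.2663, 0.0588]
ee_rot: [3.141, 0.0, 2.084]
wrist_force: [-0.4, 0.5, -1.6]
finger_gap: 0.602
finger_force: 30.0
```

Run:
```python
from h import *
s=get_state();print(s['position'],s['wrist_force'])
f=grab_frame('wrist');cv2.imwrite('pics/place1.png',f)
to([.4764,-.2657,.0573],119.43)
```

```text
[ 0.47746212 -0.26633478  0.05880812] [-0.41594962  0.53473174 -1.57919217]
shift [ 0.03 -0.02  0.04] norm 0.0
turnz -0.01
```

View pics/place1.png

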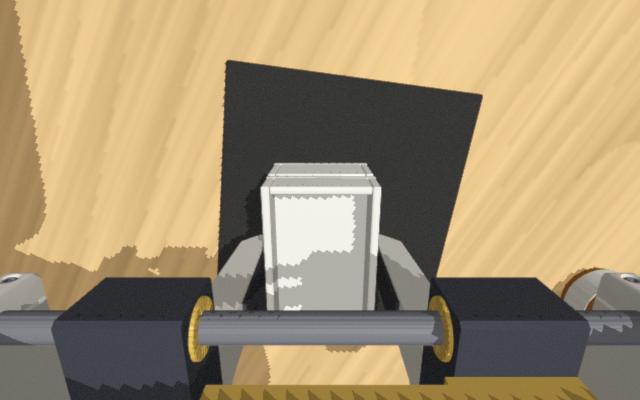

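The pile lines up sideways (px 262–380), and a thin strip of deep-tray rim shows at row ~177. That agrees with the computed +x correction of about 1 mm. I'll correct, lower and release.

Call:
move_arm --deltas ".03 -.02 0 0 0 0;0 0 0 0 0 0;0 0 .02 0 0 0;0 0 .02 0 0 0;0 0 0 0 0 0;0 0 0 0 0 0"

```text
time: 11.08
position: [0.4761, -0.2657, 0.0574]
ee_rot: [-3.142, 0.0, 2.084]
wrist_force: [-2.0, 1.4, 5.4]
finger_gap: 0.6
finger_force: 30.0
```

Run:
```python
from h import *
s=get_state();print(s['position'],s['wrist_force'])
f=grab_frame('wrist');cv2.imwrite('pics/place2.png',f)
to([.4764,-.2657,.0573],119.43)
g=f.max(2)
for c in (290,320,350):print(g[160:195,c-3:c+4].mean(1).round().astype(int))
```

```text
[ 0.47612537 -0.26565241  0.05738464] [-2.03143454  1.44830656  5.37420626]
shift [-0.    0.01  0.  ] norm 0.0
turnz -0.01
[ 55  56  58  57  69 132 189 179 176 177 177 177 177 177 176 162 173 207
 182 176 176 178 177 178 177 175 202 241 250 250 247 243 240 220 177]
[ 56  56  58  56  69 130 189 179 176 176 178 177 177 177 177 173 181 206
 181 176 176 178 178 178 178 179 201 241 248 249 245 243 239 222 179]
[ 57  57  59  59  77 152 191 179 176 177 177 178 178 178 179 172 179 194
 187 178 178 177 177 178 177 182 199 240 247 247 246 243 239 223 182]
```

Contact is felt (+5.4 N), and the strip of rim left showing is under half a pixel (about 0.3 mm). I'll release and go to the shallow tray.

Call:
move_arm --deltas "0 0 0 0 0 0;0 0 0 0 0 0;0 0 0 0 0 0;0 0 0 0 0 0;0 0 -.3 0 0 0;0 0 -.6 0 0 0;0 0 -.7 0 0 0;0 0 0 0 0 0" --fingers 0.75

```text
time: 11.8
position: [0.478, -0.2669, 0.1262]
ee_rot: [3.138, 0.006, 2.084]
wrist_force: [0.4, -0.6, 0.9]
finger_gap: 0.875
finger_force: 0.0
```

Call:
move_arm --deltas ".35 .775 -.05 0 0 0;.35 .775 -.05 0 0 0;.35 .775 0 0 0 0;.35 .775 0 0 0 0;.35 .775 0 0 0 0;.35 .775 0 0 0 0;.35 .775 0 0 0 0;.35 .775 0 0 0 0;.35 .775 0 0 0 0;.35 .775 0 0 0 0;.35 .775 0 0 0 0"

```text
time: 12.72
position: [0.6984, 0.0375, 0.1255]
ee_rot: [3.141, 0.0, 2.084]
wrist_force: [-0.0, -0.6, 0.2]
finger_gap: 0.875
finger_force: 0.0
```

Call:
move_arm --deltas "0 0 0 0 0 -1;0 0 0 0 0 -1;0 0 0 0 0 -1;0 0 0 0 0 -1;0 0 0 0 0 -1;0 0 0 0 0 -1;0 0 0 0 0 -1;0 0 0 0 0 -1;0 0 0 0 0 -1;0 0 0 0 0 -1;0 0 0 0 0 -1;0 0 0 0 0 -1"

```text
time: 13.72
position: [0.6976, 0.0359, 0.1254]
ee_rot: [3.142, 0.0, -2.994]
wrist_force: [1.0, -1.3, 0.7]
finger_gap: 0.875
finger_force: 0.0
```

Call:
move_arm --deltas "0 0 0 0 0 -1;0 0 0 0 0 -1;0 0 0 0 0 -1;0 0 0 0 0 -.46;0 0 0 0 0 0;0 0 0 0 0 0"

```text
time: 14.22
position: [0.6976, 0.0359, 0.1253]
ee_rot: [-3.142, 0.0, -2.655]
wrist_force: [0.6, 0.3, -1.0]
finger_gap: 0.875
finger_force: 0.0
```

Run:
```python
from h import *
look('sh1',.014)
```

```text
t 14.22 pos [0.6976 0.0359 0.1253] rpy [-3.1416e+00  1.0000e-04 -2.6553e+00] F [ 0.6  0.3 -1. ] gap 81.4 ff 0.0
px [287  85] [359 193] pos [0.6538 0.015 ] w,h 55.7 82.5 yaw -62.13
```

Call:
move_arm --deltas ".61 .03 0 0 0 0;.6 .02 .3 0 0 0;0 0 .7 0 0 0;0 0 .7 0 0 0;0 0 .5 0 0 0;0 0 .32 0 0 0;0 0 0 0 0 0;0 0 0 0 0 0"

```text
time: 14.93
position: [0.6543, 0.015, 0.0244]
ee_rot: [-3.141, 0.0, -2.654]
wrist_force: [-1.0, 0.4, 0.8]
finger_gap: 0.871
finger_force: 0.0
```

Run:
```python
from h import *
s=get_state();print(s['position'],s['ee_rot'])
to([.6538,.015,.0235],-152.13)
```

```text
[0.65426623 0.0149677  0.0243754 ] [-3.14137957e+00  2.70176111e-04 -2.65439824e+00]
shift [0.01 0.01 0.02] norm 0.0
turnz 0.01
```

Call:
move_arm --deltas ".01 .01 0 0 0 0;0 0 0 0 0 0;0 0 0 0 0 0;0 0 0 0 0 0;0 0 0 0 0 0;0 0 0 0 0 0;0 0 -.3 0 0 0;0 0 -.7 0 0 0;0 0 -.8 0 0 0;0 0 -.7 0 0 0;0 0 -.3 0 0 0;0 0 0 0 0 0" --fingers -0.1

```text
time: 15.93
position: [0.6548, 0.0151, 0.1397]
ee_rot: [-3.139, 0.005, -2.653]
wrist_force: [0.4, -1.2, -0.9]
finger_gap: 0.599
finger_force: 30.0
```

Call:
move_arm --deltas "0 0 0 0 0 0;0 0 0 0 0 0"

```text
time: 16.1
position: [0.6525, 0.0152, 0.1344]
ee_rot: [3.14, -0.002, -2.653]
wrist_force: [0.1, -0.1, -0.2]
finger_gap: 0.601
finger_force: 30.0
```

Run:
```python
from h import *
s=get_state();print(s['position'],s['ee_rot'],s['wrist_force'])
f=grab_frame('wrist');cv2.imwrite('pics/sh3.png',f);g=f.max(2)
for c in (285,300,340,355):print(g[165:210,c-3:c+4].mean(1).round().astype(int))
print(g[200,250:400:1])
to([.4762,-.2653,.14],119.43)
```

```text
[0.65247532 0.01518304 0.13436754] [ 3.14018398e+00 -2.36826995e-03 -2.65338601e+00] [ 0.06685007 -0.13442882 -0.18058325]
[139 140 138 139 139 136 137 137 138 140 137 115 117 116 110 110 112 134
 180 203 209 210 211 211 200 203 211 212 212 212 211 211 197 177 160 146
 144 143 144 145 144 145 144 144 144]
[185 176 169 174 177 184 179 173 178 179 181 129 112 115 110 109 111 119
 140 147 151 165 171 164 142 126 142 143 145 144 145 143 145 144 144 144
 145 144 144 144 145 144 145 144 144]
[207 207 206 205 204 204 202 201 201 201 197 134 111 119 111 108 112 119
 140 146 147 144 143 141 131 127 142 143 144 144 144 144 144 145 144 144
 144 144 143 143 144 143 145 144 144]
[206 206 205 206 206 207 207 208 208 207 202 152 118 122 111 110 111 119
 140 145 145 144 144 141 131 127 142 144 144 145 145 144 144 143 144 144
 144 143 144 144 144 144 145 144 145]
[192 193 193 193 195 197 198 198 197 198 195 194 194 189 159 142 144 143
 142 144 140 131 104  97 109 143 145 146 143 144 143 145 143 148 157 146
 145 142 142 144 144 145 145 144 143 144 143 143 144 145 144 145 143 146
 143 144 144 144 147 145 144 147 145 144 143 144 142 143 146 145 145 145
 144 144 144 144 145 148 143 145 143 143 144 144 145 145 145 141 146 145
 143 145 146 143 143 146 143 145 144 146 145 143 142 144 143 143 144 145
 144 147 144 144 142 143 146 144 139 112  94 104 132 143 144 144 143 143
 144 170 203 206 207 206 204 204 203 201 203 200 199 200 199 201 200 201
 200 200 201 203 204 205]
shift [ 7.18 -4.13 -0.13] norm 8.3
turnz 15.45
```

Run:
```python
from h import *
print(rowx(182.3,.010),rowx(175.7,.024))
```

```text
[0.04226342 0.0007303 ] [0.04220795 0.00072012]
```

Call:
move_arm --deltas ".6 -.345 -.1 0 0 0;.6 -.345 -.1 0 0 0;.6 -.345 -.1 0 0 0;.6 -.345 0 0 0 0;.6 -.345 0 0 0 0;.6 -.345 0 0 0 0;.6 -.345 0 0 0 0;.6 -.345 0 0 0 0;.6 -.345 0 0 0 0;.6 -.345 0 0 0 0;.6 -.345 0 0 0 0;.6 -.345 0 0 0 0"

```text
time: 17.15
position: [0.4753, -0.2669, 0.1468]
ee_rot: [3.139, -0.001, -2.653]
wrist_force: [0.6, 0.2, -1.4]
finger_gap: 0.598
finger_force: 30.0
```

Call:
move_arm --deltas "0 0 0 0 0 1;0 0 0 0 0 1;0 0 0 0 0 1;0 0 0 0 0 1;0 0 0 0 0 1;0 0 0 0 0 1;0 0 0 0 0 1;0 0 0 0 0 1;0 0 0 0 0 1;0 0 0 0 0 1;0 0 0 0 0 1;0 0 0 0 0 1"

```text
time: 18.15
position: [0.4762, -0.2658, 0.1468]
ee_rot: [-3.141, -0.003, 2.425]
wrist_force: [-1.9, -0.5, -0.8]
finger_gap: 0.596
finger_force: 30.0
```

Call:
move_arm --deltas "0 0 0 0 0 1;0 0 0 0 0 1;0 0 0 0 0 1;0 0 .4 0 0 .45;0 0 .3 0 0 0;0 0 0 0 0 0;0 0 0 0 0 0"

```text
time: 18.73
position: [0.4761, -0.2658, 0.119]
ee_rot: [-3.14, -0.003, 2.085]
wrist_force: [0.6, -0.0, -1.0]
finger_gap: 0.598
finger_force: 30.0
```

Run:
```python
from h import *
s=get_state();print(s['position'],s['ee_rot'],s['wrist_force'])
to([.4762,-.2653,.081],119.43)
```

```text
[ 0.47609529 -0.26580504  0.11902842] [-3.14026987e+00 -2.60545739e-03  2.08516749e+00] [ 0.63220816 -0.00325265 -0.97431603]
shift [0.01 0.01 0.95] norm 1.0
turnz 0.01
```

Call:
move_arm --deltas ".01 .01 .4 0 0 0;0 0 .35 0 0 0;0 0 .12 0 0 0;0 0 .05 0 0 0;0 0 0 0 0 0;0 0 0 0 0 0;0 0 0 0 0 0"

```text
time: 19.32
position: [0.4772, -0.2659, 0.0842]
ee_rot: [3.141, 0.001, 2.085]
wrist_force: [-0.3, 0.1, -0.7]
finger_gap: 0.597
finger_force: 30.0
```

Run:
```python
from h import *
s=get_state();print(s['position'],s['ee_rot'],s['wrist_force'])
to([.4763,-.2655,.079],119.43)
f=grab_frame('wrist');cv2.imwrite('pics/place3.png',f);g=f.max(2)
for c in (290,320,350):print(g[155:190,c-3:c+4].mean(1).round().astype(int))
for r in (170,180):print(g[r,250:275],g[r,365:390])
```

```text
[ 0.47720777 -0.26590185  0.0841918 ] [3.14110346e+00 1.02029202e-03 2.08482886e+00] [-0.33602127  0.1312939  -0.70702109]
shift [ 0.02 -0.01  0.13] norm 0.1
turnz 0.0
[ 64 125 180 170 168 169 169 169 168 170 199 175 168 169 169 170 175 218
 237 242 230 184 172 182 170 169 167 193 233 241 241 238 234 230 203]
[ 62 124 181 171 167 169 169 169 170 169 185 171 166 168 169 169 175 215
 237 241 235 185 172 182 170 168 166 192 233 241 239 237 235 231 204]
[ 64 124 181 171 169 169 170 171 171 170 184 171 168 169 170 170 177 211
 235 240 235 194 176 198 175 166 172 192 232 239 239 236 234 232 205]
[ 51  48  53  47  54  51  52  53  53  50  52  51  53  53  52  53  57  50
  50 104 158 167 168 172 172] [165 169 172 164 123  64  51  46  53  47  47  49  50  49  54  50  52  51
  54  53  52  53  52  49  52]
[ 53  52  52  49  54  53  54  50  30  36  34  38  26  37  47  97 152 168
 169 169 170 175 174 164 167] [169 171 176 155 134 152 167 168 172 171 163 125  66  51  50  54  55  47
  53  56  55  57  52  52  52]
```

Call:
move_arm --deltas ".02 -.01 .06 0 0 0;0 0 .05 0 0 0;0 0 0.02 0 0 0;0 0 0.02 0 0 0;0 0 0 0 0 0;0 0 0 0 0 0"

```text
time: 19.87
position: [0.4762, -0.2652, 0.0793]
ee_rot: [3.141, 0.001, 2.085]
wrist_force: [-8.1, 4.7, 25.1]
finger_gap: 0.598
finger_force: 30.0
```

Run:
```python
from h import *
s=get_state();print(s['position'],s['ee_rot'],s['wrist_force'])
to([.4763,-.2655,.079],119.43)
f=grab_frame('wrist');cv2.imwrite('pics/place4.png',f);g=f.max(2)
for c in (290,320,350):print(g[155:190,c-3:c+4].mean(1).round().astype(int))
```

```text
[ 0.47623769 -0.26524626  0.07933779] [3.14148177e+00 5.38027444e-04 2.08494910e+00] [-8.10193718  4.6700476  25.13794275]
shift [-0.01 -0.    0.01] norm 0.0
turnz 0.01
[ 53  54  50  74 145 183 172 169 170 171 170 169 161 164 184 171 169 171
 170 170 167 172 188 186 172 170 175 197 236 243 242 239 236 231 203]
[ 53  54  54  74 146 184 172 169 170 171 171 171 168 169 186 173 169 170
 171 171 170 169 188 186 172 168 172 196 235 242 241 238 236 232 206]
[ 52  53  52  64 126 183 173 170 171 171 172 173 171 173 200 176 170 171
 172 170 156 168 185 186 172 171 175 196 235 241 240 238 236 232 205]
```

Call:
move_arm --deltas "0 0 -.02 0 0 0;0 0 0 0 0 0;0 0 0 0 0 0"

```text
time: 20.17
position: [0.4762, -0.2652, 0.0794]
ee_rot: [3.141, 0.0, 2.085]
wrist_force: [-4.6, 3.3, 15.2]
finger_gap: 0.596
finger_force: 30.0
```

Run:
```python
from h import *
s=get_state();print(s['position'],s['ee_rot'],s['wrist_force'])
f=grab_frame('wrist');g=f.max(2)
for c in (290,320,350):print(g[155:190,c-3:c+4].mean(1).round().astype(int))
```

```text
[ 0.47620514 -0.26521107  0.07936666] [3.14147625e+00 3.92442273e-04 2.08490921e+00] [-4.61865193  3.31946934 15.23268232]
[ 51  53  54  65 129 182 172 170 170 171 171 170 161 164 184 172 169 171
 170 172 171 173 188 186 172 171 174 196 235 243 242 239 236 232 204]
[ 52  52  54  64 126 182 172 169 170 170 171 170 168 171 200 176 170 171
 171 171 170 170 187 186 171 167 175 195 235 242 241 238 236 232 205]
[ 53  51  51  64 124 182 172 171 170 172 172 173 171 175 200 176 171 171
 171 170 157 165 173 183 171 170 175 194 234 241 240 238 236 232 206]
```

Call:
move_arm --deltas "0 0 -.025 0 0 0;0 0 0 0 0 0;0 0 0 0 0 0"

```text
time: 20.47
position: [0.4762, -0.2652, 0.0794]
ee_rot: [3.141, 0.0, 2.085]
wrist_force: [-1.0, 1.5, 5.2]
finger_gap: 0.601
finger_force: 30.0
```

Call:
move_arm --deltas "0 0 0 0 0 0;0 0 0 0 0 0;0 0 0 0 0 0;0 0 0 0 0 0;0 0 -.3 0 0 0;0 0 -.7 0 0 0;-.7 0 -.7 0 0 0;-.7 0 0 0 0 0;0 0 0 0 0 0;0 0 0 0 0 0" --fingers 0.75

```text
time: 21.3
position: [0.5039, -0.3146, 0.148]
ee_rot: [3.141, 0.001, 2.084]
wrist_force: [-0.0, -0.0, 0.6]
finger_gap: 0.874
finger_force: 0.0
```

Run:
```python
from h import *
look('pile2',.069)
S=cam("scene");f=grab_frame("side");cv2.imwrite("pics/side2.png",f)
f2=grab_frame("scene");cv2.imwrite("pics/scene2.png",f2)
cv2.imwrite("pics/pile_side.png",np.hstack([cv2.resize(f[270:390,270:420],None,fx=5,fy=5,interpolation=2)[:600,:420*5],]) )
```

```text
t 21.3 pos [ 0.5039 -0.3146  0.148 ] rpy [3.1412e+00 9.0000e-04 2.0839e+00] F [-0.  -0.   0.6] gap 81.3 ff 0.0
px [277  68] [364 194] pos [ 0.4752 -0.2644] w,h 55.4 83.0 yaw 29.43
```

View pics/pile_side.png

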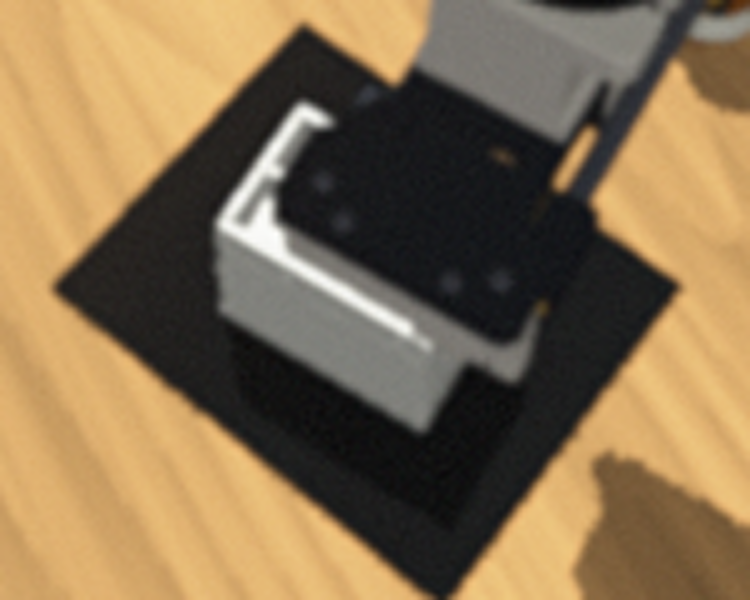

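The side crop shows the pile's long face as one even surface with straight edges, so the trays are flush. Next I'll go above the rack.

Call:
move_arm --deltas ".7 .5 0 0 0 0;.7 .5 0 0 0 0;.7 .5 0 0 0 0;.7 .5 0 0 0 0;.7 .5 0 0 0 0;.7 .5 0 0 0 0;.7 .5 0 0 0 0;.7 .5 0 0 0 0;.7 .5 0 0 0 0;.7 .5 0 0 0 0" --fingers 0.35

```text
time: 22.28
position: [0.5392, 0.0304, 0.1472]
ee_rot: [-3.141, -0.0, 2.085]
wrist_force: [0.5, -0.3, 0.1]
finger_gap: 0.673
finger_force: 0.0
```

Call:
move_arm --deltas ".7 .5 0 0 0 0;.7 .5 0 0 0 0;.7 .5 0 0 0 0;.7 .5 0 0 0 0;.7 .5 0 0 0 0;.7 .5 0 0 0 0;.7 .5 0 0 0 0;.7 .5 0 0 0 0;.7 .5 0 0 0 0;.7 .5 0 0 0 0"

```text
time: 23.12
position: [0.5755, 0.3723, 0.147]
ee_rot: [-3.14, -0.0, 2.086]
wrist_force: [0.7, -1.2, -0.3]
finger_gap: 0.676
finger_force: 0.0
```

Call:
move_arm --deltas "0 0 0 0 0 -1;0 0 0 0 0 -1;0 0 0 0 0 -1;0 0 0 0 0 -1;0 0 0 0 0 -1;0 0 0 0 0 -1;0 0 0 0 0 -1;0 0 0 0 0 -1"

```text
time: 23.78
position: [0.5756, 0.3705, 0.1469]
ee_rot: [-3.141, -0.001, 2.89]
wrist_force: [0.5, -0.5, 0.7]
finger_gap: 0.671
finger_force: 0.0
```

Call:
move_arm --deltas "0 0 0 0 0 -1;0 0 0 0 0 -1;0 0 0 0 0 -1;0 0 0 0 0 -1;0 0 0 0 0 -1;0 0 0 0 0 -1;0 0 0 0 0 -1;0 0 0 0 0 -.8;0 0 0 0 0 0;0 0 0 0 0 0"

```text
time: 24.62
position: [0.576, 0.3704, 0.1471]
ee_rot: [3.142, -0.001, -2.621]
wrist_force: [-0.4, -0.6, -0.3]
finger_gap: 0.675
finger_force: 0.0
```

Run:
```python
from h import *
look('rack1',.062,200)
```

```text
t 24.62 pos [0.576  0.3704 0.1471] rpy [ 3.1416e+00 -9.0000e-04 -2.6206e+00] F [-0.4 -0.6 -0.3] gap 62.7 ff 0.0
```

View pics/rack1.png

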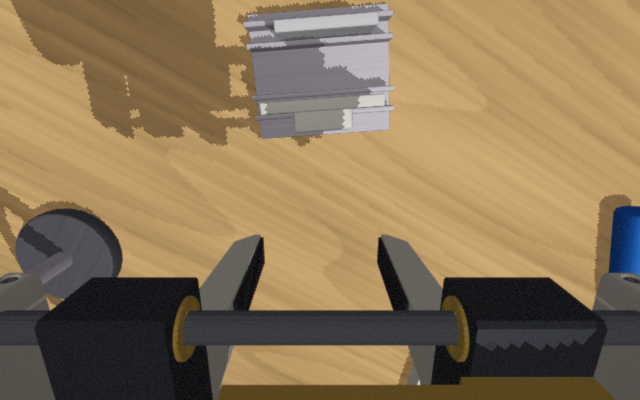

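The picture shows the rack at (245–392, 5–137), the spare plate at row ~22, the lid's top edge at (260–385, 95–110) and the handle at (295–353, 110–130). I'll segment the lid by tint (the plastic is warmer than the steel).

Run:
```python
from h import *
f=cv2.imread('pics/rack1.png').astype(int);s=get_state();c=cam('wrist',s)
d=f[...,1]-f[...,0]   # G-B
print([tuple(f[r,320]) for r in range(84,138,2)])
m=((d>2)&(f[...,2]-f[...,0]<60)&(f[...,1]>100)).astype('uint8')*255
m[:85]=0;m[140:]=0;m[:,:245]=0;m[:,400:]=0
m=cv2.medianBlur(m,3)
for r in range(88,136,3):
    x=np.flatnonzero(m[r]);print(r,(x.min(),x.max(),len(x)) if len(x) else None)
h=m.copy();h[:114]=0
cs,_=cv2.findContours(h,0,1);k=max(cs,key=cv2.contourArea);print("handle @.04",rect(c,k,.040),k.reshape(-1,2).min(0),k.reshape(-1,2).max(0))
for r0,r1,z in((92,112,.062),):
    t=m.copy();t[:r0]=0;t[109:]=0;cs,_=cv2.findContours(t,0,1);k=max(cs,key=cv2.contourArea);print("edge",rect(c,k,z),k.reshape(-1,2).min(0),k.reshape(-1,2).max(0))
```

```text
[(np.int64(126), np.int64(120), np.int64(125)), (np.int64(125), np.int64(118), np.int64(124)), (np.int64(126), np.int64(120), np.int64(123)), (np.int64(113), np.int64(109), np.int64(114)), (np.int64(127), np.int64(121), np.int64(126)), (np.int64(118), np.int64(112), np.int64(117)), (np.int64(114), np.int64(107), np.int64(112)), (np.int64(118), np.int64(121), np.int64(122)), (np.int64(134), np.int64(141), np.int64(143)), (np.int64(130), np.int64(139), np.int64(141)), (np.int64(129), np.int64(139), np.int64(139)), (np.int64(131), np.int64(139), np.int64(139)), (np.int64(131), np.int64(138), np.int64(142)), (np.int64(112), np.int64(117), np.int64(120)), (np.int64(132), np.int64(140), np.int64(139)), (np.int64(131), np.int64(139), np.int64(139)), (np.int64(131), np.int64(137), np.int64(139)), (np.int64(130), np.int64(136), np.int64(139)), (np.int64(128), np.int64(136), np.int64(138)), (np.int64(130), np.int64(136), np.int64(139)), (np.int64(129), np.int64(135), np.int64(137)), (np.int64(130), np.int64(136), np.int64(138)), (np.int64(127), np.int64(135), np.int64(136)), (np.int64(110), np
[... 241 characters left out ...]
 np.int64(384), 52)
100 (np.int64(293), np.int64(384), 92)
103 (np.int64(261), np.int64(384), 124)
106 (np.int64(260), np.int64(374), 115)
109 (np.int64(257), np.int64(351), 93)
112 (np.int64(261), np.int64(351), 91)
115 (np.int64(294), np.int64(351), 58)
118 (np.int64(254), np.int64(351), 60)
121 (np.int64(294), np.int64(352), 59)
124 (np.int64(295), np.int64(352), 58)
127 (np.int64(259), np.int64(351), 59)
130 (np.int64(296), np.int64(321), 26)
133 None
handle @.04 (array([0.5201593 , 0.34176129]), 13.129146575927734, 43.268272399902344, 29.85133171081543) [294 114] [352 132]
edge (array([0.50835178, 0.33377768]), 8.062662124633789, 83.11630249023438, 33.76645278930664) [260  94] [384 108]
```

Run:
```python
from h import *
f=cv2.imread('pics/rack1.png').astype(int);s=get_state();c=cam('wrist',s)
d=f[...,1]-f[...,0]
m=((d>2)&(f[...,2]-f[...,0]<45)&(f[...,1]>100)).astype('uint8')*255
m[:85]=0;m[140:]=0;m[:,:245]=0;m[:,400:]=0
m=cv2.medianBlur(m,3)
# top-edge (far face), and handle outer edge: line fits
def fit(cols,last):
    P=[(u,(np.flatnonzero(m[:,u]).max()+.5 if last else np.flatnonzero(m[:,u]).min()-.5)) for u in cols]
    vx,vy,x0,y0=cv2.fitLine(np.float32(P),cv2.DIST_HUBER,0,.01,.01).ravel();return lambda u:y0+(u-x0)*vy/vx
far=fit(range(268,378),False);out=fit(range(300,348),True)
print("far rows",far(265),far(380),"out",out(298),out(348))
g=f.max(2)
print("dark line rows", [92+int(np.argmin(g[100:118,u]))+8 for u in range(270,380,10)])
rx=lambda a:np.array([np.cos(a),np.sin(a)])
for nm,fn,z,(a,b) in(("far",far,.062,(265,380)),("out",out,.040,(298,348)),("out43",out,.043,(298,348))):
    p,q=cast(c,[(a,fn(a)),(b,fn(b))],z);e=q-p;print(nm,p,q,"mid",(p+q)/2,"yaw",np.rad2deg(np.arctan2(e[1],e[0]))-90)
print(cast(c,[(293.5,122),(352.5,119)],.040).mean(0),cast(c,[(259,105),(385,98)],.062).mean(0))
```

```text
far rows 102.081276 93.31872 out 131.95726 128.15366
dark line rows [114, 113, 117, 111, 111, 110, 109, 108, 107, 107, 107]
far [0.52622253 0.30029906] [0.48329883 0.36387041] mid [0.50476068 0.33208473] yaw 34.02742884624533
out [0.53518349 0.32870678] [0.51409071 0.35982031] mid [0.5246371  0.34426354] yaw 34.134496458905986
out43 [0.53481965 0.32872853] [0.51397924 0.35946981] mid [0.52439944 0.34409917] yaw 34.13449645890606
[0.51857399 0.34076893] [0.50701959 0.33302182]
```

Call:
move_arm --deltas "0 0 0 0 0 -.74;0 0 0 0 .8 0;0 0 0 0 .8 0;0 0 0 0 .8 0;0 0 0 0 .8 0;0 0 0 0 .8 0;0 0 0 0 .8 0;0 0 0 0 .8 0;0 0 0 0 .8 0;0 0 0 0 .8 0;0 0 0 0 .65 0;0 0 0 0 0 0"

```text
time: 25.67
position: [0.5761, 0.3703, 0.1444]
ee_rot: [-3.14, -0.792, -2.547]
wrist_force: [0.2, -0.4, -0.7]
finger_gap: 0.674
finger_force: 0.0
```

```bash
cat >> h.py <<'E'
def aim(X,Y,z,yaw,el):
    "report pose in frame turned by yaw; shift to (X,Y,z) there; rotation vector left to orientation 'el' deg back tilt (tool x = -X at 0)"
    s=get_state();a=np.deg2rad(yaw);ex=np.array([np.cos(a),np.sin(a),0]);ey=np.array([-np.sin(a),np.cos(a),0])
    p=s['position'];print('t',s['time'],'XYz',(p@ex).round(4),(p@ey).round(4),p[2].round(4),'q',s['joint_pos'].round(2),'F',s['wrist_force'].round(1))
    T=R.from_euler('xyz',s['ee_rot'])
    W=R.from_matrix(np.c_[-ex,ey,[0,0,-1]])*R.from_rotvec([0,np.deg2rad(el),0])
    print('shift',(T.as_matrix().T@(X*ex+Y*ey+np.array([0,0,z])-p)/.04).round(2),'turn',((T.inv()*W).as_rotvec()/.1).round(2))
E
python3 - <<'E'
from h import *
aim(.6349+.035,-.0087,.0486+.035,34.1,45)
E
```

```text
t 25.6667 XYz 0.6847 -0.0164 0.1444 q [ 0.52  1.16  0.63 -0.06  2.15 -1.66] F [ 0.2 -0.4 -0.7]
shift [-0.82  0.19  1.33] turn [-0.01 -0.06 -0.  ]
```

Call:
move_arm --deltas "-.41 .1 .33 0 -.06 0;-.41 .09 .4 0 0 0;0 0 .4 0 0 0;0 0 .2 0 0 0;0 0 0 0 0 0;0 0 0 0 0 0"

```text
time: 26.17
position: [0.5607, 0.3688, 0.0871]
ee_rot: [-3.14, -0.777, -2.546]
wrist_force: [-0.0, -0.7, 0.5]
finger_gap: 0.674
finger_force: 0.0
```

Run:
```python
from h import *
aim(.6349,-.0087,.0486,34.1,45)
s=get_state();f=grab_frame('wrist');cv2.imwrite('pics/hg.png',f);c=cam('wrist',s)
ex=np.array([.828,.561,0]);ey=np.array([-.561,.828,0])
def P(X,Y,z):return X*ex+Y*ey+np.array([0,0,z])
for nm,pts in(("outer face",[P(.6275,-.0087+y,z) for y in(-.022,.022) for z in(.028,.040)]),("top",[P(.6115,-.0087+y,.062) for y in(-.042,.042)]),("tip",[s['position']+R.from_euler('xyz',s['ee_rot']).apply([0,0,.022])])):print(nm,proj(c,np.array(pts)).round(1).tolist())
i=f.astype(int);m=((i[...,1]-i[...,0]>2)&(i[...,2]-i[...,0]<45)&(i[...,1]>100)).astype('uint8')*255
m=cv2.medianBlur(m,3)
for r in range(150,300,6):
    x=np.flatnonzero(m[r,240:400])+240
    if len(x)>10:
        cut=np.flatnonzero(np.diff(x)>3);print(r,[(int(a[0]),int(a[-1]),int(i[r,a].max(1).mean())) for a in np.split(x,cut+1) if len(a)>8])
```

```text
t 26.1667 XYz 0.6711 -0.0089 0.0871 q [ 0.53  1.17  0.73 -0.05  2.02 -1.64] F [-0.  -0.7  0.5]
shift [-0.03  0.01  1.32] turn [-0.02  0.08  0.  ]
outer face [[288.8, 231.5], [287.2, 225.0], [350.9, 231.6], [352.3, 225.1]]
top [[254.1, 188.5], [385.5, 188.6]]
tip [[318.7, 250.1]]
180 [(256, 382, 199)]
186 [(255, 384, 198)]
192 [(256, 383, 152)]
198 [(259, 381, 151)]
204 [(261, 379, 152)]
210 [(263, 377, 180)]
216 [(266, 374, 179)]
222 [(288, 351, 210)]
228 [(289, 350, 162)]
240 [(240, 257, 112), (383, 399, 145)]
246 [(240, 255, 112), (386, 399, 144)]
252 [(240, 252, 111), (389, 399, 143)]
258 [(240, 249, 112)]
264 []
```

View pics/hg.png

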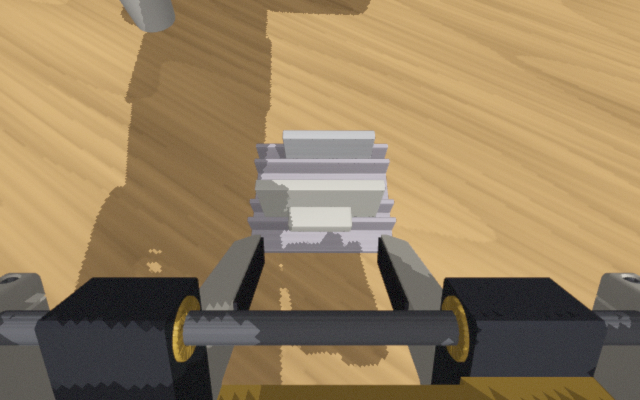

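The handle lies centred between the fingers at (288–351, 208–231), within a pixel of the prediction, and the lid's top edge is at row ~189 as predicted. I'll advance along the tool axis and close.

Call:
move_arm --deltas "-.03 .01 .4 0 .08 0;0 0 .4 0 0 0;0 0 .3 0 0 0;0 0 .2 0 0 0;0 0 0 0 0 0;0 0 0 0 0 0"

```text
time: 26.72
position: [0.5313, 0.3492, 0.0495]
ee_rot: [-3.141, -0.785, -2.545]
wrist_force: [0.0, 0.6, -0.3]
finger_gap: 0.676
finger_force: 0.0
```

Run:
```python
from h import *
aim(.6349,-.0087,.0486,34.1,45)
```

```text
t 26.7167 XYz 0.6357 -0.0087 0.0495 q [ 0.53  1.14  0.9  -0.05  1.89 -1.64] F [ 0.   0.6 -0.3]
shift [-0.    0.    0.03] turn [-0.01  0.    0.01]
```

Call:
move_arm --deltas "0 0 .05 0 0 0;0 0 0 0 0 0;0 0 0 0 0 0"

```text
time: 26.97
position: [0.5299, 0.3483, 0.0476]
ee_rot: [-3.141, -0.786, -2.545]
wrist_force: [0.7, 0.1, 0.1]
finger_gap: 0.678
finger_force: 0.1
```

Call:
move_arm --deltas "0 0 0 0 0 0;0 0 0 0 0 0;0 0 0 0 0 0;0 0 0 0 0 0;0 0 0 0 0 0;0 0 0 0 0 0" --fingers -0.4

```text
time: 27.47
position: [0.5296, 0.3481, 0.0473]
ee_rot: [-3.142, -0.787, -2.544]
wrist_force: [0.8, 0.1, 0.1]
finger_gap: 0.466
finger_force: 30.0
```

The grip holds at 43.3 mm of opening. I'll lift the lid straight out of the slot, then check the reach for laying it down.

Call:
move_arm --deltas ".15 0 -.15 0 0 0;.3 0 -.3 0 0 0;.45 0 -.45 0 0 0;.5 0 -.5 0 0 0;.5 0 -.5 0 0 0;.4 0 -.4 0 0 0;.3 0 -.3 0 0 0;0 0 0 0 0 0;0 0 0 0 0 0"

```text
time: 28.22
position: [0.53, 0.3483, 0.1957]
ee_rot: [-3.141, -0.785, -2.545]
wrist_force: [0.1, 0.2, -1.7]
finger_gap: 0.466
finger_force: 30.0
```

Run:
```python
from h import *
from scipy.optimize import fsolve
s=get_state();print(s['position'].round(4),s['ee_rot'].round(3),s['finger_gap']*93,s['finger_force'],s['wrist_force'].round(1))
q=s['joint_pos']
D=[(.35122,1.65241,1.13909,np.hypot(.16543,.52421),.24012),(.53993,1.77534,.83024,np.hypot(.47711,.26526),.09454),(1.16,.63,2.15,np.hypot(.5761,.3703),.1444),(1.17,.73,2.02,np.hypot(.5607,.3688),.0871),(1.14,.90,1.89,np.hypot(.5313,.3492),.0495),(q[1],q[2],q[4],np.hypot(*s['position'][:2]),s['position'][2])]
A=[];b=[]
for a,c,e,r,z in D:
    S=a+c;T=S+e
    A+=[[1,0,np.sin(a),np.sin(S),np.cos(S),np.sin(T)],[0,1,np.cos(a),np.cos(S),-np.sin(S),np.cos(T)]];b+=[r,z]
p,res,_,sv=np.linalg.lstsq(np.array(A),np.array(b),rcond=None);print(p.round(3),res,sv.round(3))
def ik(r,z,T):
    def g(x):
        a,c=x;S=a+c;return [p[0]+p[2]*np.sin(a)+p[3]*np.sin(S)+p[4]*np.cos(S)+p[5]*np.sin(T)-r,p[1]+p[2]*np.cos(a)+p[3]*np.cos(S)-p[4]*np.sin(S)+p[5]*np.cos(T)-z]
    a,c=fsolve(g,[.4,1.7]);return a,c,T-a-c
for r in(.6,.64,.7,.75):
    for t in(45,35):print(r,t,np.round(ik(r,.03,np.pi-np.deg2rad(t)),2))
```

```text
[0.53   0.3483 0.1957] [-3.141 -0.785 -2.545] 43.38330395906752 29.999163231190238 [ 0.1  0.2 -1.7]
[0.001 0.259 0.483 0.44  0.038 0.253] [1.21272767e-05] [4.748 3.498 1.005 0.39  0.199 0.129]
0.6 45 [ 0.68  2.11 -0.43]
0.6 35 [ 0.64  2.03 -0.14]
0.64 45 [ 0.71  2.01 -0.36]
0.64 35 [ 0.68  1.93 -0.08]
0.7 45 [ 0.76  1.86 -0.26]
0.7 35 [0.74 1.77 0.02]
0.75 45 [ 0.81  1.72 -0.18]
0.75 35 [0.8  1.63 0.1 ]
```

The outward tilt would break the q5 limit, so I'll turn the tool half way round and lay the lid with the tool tilted back towards the base, at free bench near (0.56, 0.0).

Call:
move_arm --deltas "0 0 0 0 -.785 0;0 0 0 0 -.785 0;0 0 0 0 -.785 0;0 0 0 0 -.785 0;0 0 0 0 -.785 0;0 0 0 0 -.785 0;0 0 0 0 -.785 0;0 0 0 0 -.785 0;0 0 0 0 -.785 0;0 0 0 0 -.785 0;0 0 0 0 0 0"

```text
time: 29.13
position: [0.5283, 0.3473, 0.1936]
ee_rot: [3.141, -0.001, -2.544]
wrist_force: [-0.4, -0.5, -1.1]
finger_gap: 0.469
finger_force: 30.0
```

Call:
move_arm --deltas ".387 -.693 0 0 0 0;.387 -.693 0 0 0 0;.387 -.693 0 0 0 0;.387 -.693 0 0 0 0;.387 -.693 0 0 0 0;.387 -.693 0 0 0 0;.387 -.693 0 0 0 0;.387 -.693 0 0 0 0;.387 -.693 0 0 0 0;.387 -.693 0 0 0 0;.387 -.693 0 0 0 0"

```text
time: 30.05
position: [0.5601, -0.0012, 0.1938]
ee_rot: [3.139, -0.006, -2.544]
wrist_force: [0.5, 0.1, -1.2]
finger_gap: 0.468
finger_force: 30.0
```

Call:
move_arm --deltas "0 0 0 0 0 1;0 0 0 0 0 1;0 0 0 0 0 1;0 0 0 0 0 1;0 0 0 0 0 1;0 0 0 0 0 1;0 0 0 0 0 1;0 0 0 0 0 1;0 0 0 0 0 1;0 0 0 0 0 1;0 0 0 0 0 1;0 0 0 0 0 1"

```text
time: 31.05
position: [0.5601, 0.0003, 0.1937]
ee_rot: [-3.137, -0.005, 2.534]
wrist_force: [0.1, -0.2, -0.7]
finger_gap: 0.468
finger_force: 30.0
```

Call:
move_arm --deltas "0 0 0 0 0 1;0 0 0 0 0 1;0 0 0 0 0 1;0 0 0 0 0 1;0 0 0 0 0 1;0 0 0 0 0 1;0 0 0 0 0 1;0 0 0 0 0 1;0 0 0 0 0 1;0 0 0 0 0 1;0 0 0 0 0 1;0 0 0 0 0 1"

```text
time: 32.05
position: [0.5601, 0.0003, 0.1937]
ee_rot: [-3.136, 0.002, 1.334]
wrist_force: [0.2, -0.1, -1.1]
finger_gap: 0.468
finger_force: 30.0
```

Call:
move_arm --deltas "0 0 0 0 0 1;0 0 0 0 0 1;0 0 0 0 0 1;0 0 0 0 0 1;0 0 0 0 0 1;0 0 0 0 0 1;0 0 0 0 0 1;0 0 0 0 0 1;0 0 0 0 0 1;0 0 0 0 0 1;0 0 0 0 0 1;0 0 0 0 0 1"

```text
time: 33.05
position: [0.5601, 0.0003, 0.1937]
ee_rot: [3.141, 0.006, 0.134]
wrist_force: [0.0, 0.1, 0.1]
finger_gap: 0.471
finger_force: 30.0
```

Run:
```python
from h import *
s=get_state();print(s['joint_pos'].round(2),s['finger_gap']*93)
aim(-.56,0,.19,180,-45)
f=grab_frame('wrist');cv2.imwrite('pics/lidheld.png',f)
```

```text
[-0.08  0.42  1.67 -0.    1.06  1.36] 43.81513507377539
t 33.05 XYz -0.5601 -0.0003 0.1937 q [-0.08  0.42  1.67 -0.    1.06  1.36] F [0.  0.1 0.1]
shift [-0.    0.01  0.09] turn [ 0.53 -7.78  1.27]
```

Call:
move_arm --deltas "0 0 0 0 0 .67;0 0 0 0 0 .67;0 0 0 0 -.785 0;0 0 0 0 -.785 0;0 0 0 0 -.785 0;0 0 0 0 -.785 0;0 0 0 0 -.785 0;0 0 0 0 -.785 0;0 0 0 0 -.785 0;0 0 0 0 -.785 0;0 0 0 0 -.785 0;0 0 0 0 -.785 0"

```text
time: 34.1
position: [0.5606, 0.0003, 0.1943]
ee_rot: [-3.141, 0.793, 0.007]
wrist_force: [0.2, 0.2, -0.5]
finger_gap: 0.469
finger_force: 30.0
```

Call:
move_arm --deltas ".2 0 .2 0 0 0;.4 0 .4 0 0 0;.5 0 .5 0 0 0;.5 0 .5 0 0 0;.4 0 .4 0 0 0;.3 0 .3 0 0 0;.1 0 .1 0 0 0;0 0 0 0 0 0;0 0 0 0 0 0"

```text
time: 34.85
position: [0.5607, 0.0001, 0.0596]
ee_rot: [3.14, 0.785, 0.004]
wrist_force: [-0.5, 0.4, -0.2]
finger_gap: 0.469
finger_force: 30.0
```

Run:
```python
from h import *
aim(-.56,0,.031,180,-45)
f=grab_frame('side');cv2.imwrite('pics/lay_side.png',f)
f=grab_frame('scene');cv2.imwrite('pics/lay_scene.png',f)
S=cam('side')
m=white(f,140)
print(get_state()['finger_gap']*93)
```

```text
t 34.85 XYz -0.5607 -0.0001 0.0596 q [-0.06  0.99  1.2  -0.05  1.74  1.52] F [-0.5  0.4 -0.2]
shift [0.49 0.   0.52] turn [0.04 0.   0.03]
43.8609621769494
```

Call:
move_arm --deltas ".2 0 .2 0 0 0;.15 0 .15 0 0 0;.08 0 .08 0 0 0;0 0 0 0 0 0;0 0 0 0 0 0"

```text
time: 35.37
position: [0.56, 0.0002, 0.0342]
ee_rot: [3.14, 0.787, 0.004]
wrist_force: [0.7, -0.0, -0.1]
finger_gap: 0.47
finger_force: 30.0
```

Call:
move_arm --deltas ".03 0 .03 0 0 0;0 0 0 0 0 0;0 0 0 0 0 0"

```text
time: 35.62
position: [0.5603, 0.0001, 0.033]
ee_rot: [3.14, 0.786, 0.004]
wrist_force: [-0.4, -0.1, -0.6]
finger_gap: 0.469
finger_force: 30.0
```

Call:
move_arm --deltas ".03 0 .03 0 0 0;0 0 0 0 0 0;0 0 0 0 0 0"

```text
time: 35.87
position: [0.5602, 0.0001, 0.0312]
ee_rot: [3.14, 0.787, 0.004]
wrist_force: [0.7, 1.7, -0.3]
finger_gap: 0.469
finger_force: 30.0
```

Call:
move_arm --deltas ".02 0 .02 0 0 0;0 0 0 0 0 0;0 0 0 0 0 0"

```text
time: 36.12
position: [0.5601, 0.0001, 0.0307]
ee_rot: [3.14, 0.787, 0.003]
wrist_force: [-2.0, 1.2, 4.1]
finger_gap: 0.466
finger_force: 30.0
```

Touchdown at 4 N. I'll release and back off along the tool axis.

Call:
move_arm --deltas "0 0 0 0 0 0;0 0 0 0 0 0;0 0 0 0 0 0;0 0 0 0 0 0;0 0 -.3 0 0 0;0 0 -.6 0 0 0;0 0 -.9 0 0 0;0 0 -.9 0 0 0;0 0 0 0 0 0" --fingers 0.35

```text
time: 36.87
position: [0.6412, 0.0005, 0.1112]
ee_rot: [3.139, 0.777, 0.003]
wrist_force: [0.2, -0.5, 1.4]
finger_gap: 0.676
finger_force: 0.0
```

Run:
```python
from h import *
look('laid',.008)
aim(-.56,0,.16,180,0)
c=cam('side');f=grab_frame('side');cv2.imwrite('pics/laid_side.png',f)
m=white(f,110,50);cs,_=cv2.findContours(m,0,1)
for k in cs:
    if cv2.contourArea(k)<60:continue
    p=cast(c,k.reshape(-1,2).mean(0),.01)[0]
    if np.hypot(*(p-[.56,0]))<.08:print(p.round(3),rect(c,k,.008))
```

```text
t 36.87 pos [6.412e-01 5.000e-04 1.112e-01] rpy [3.1393 0.7769 0.0032] F [ 0.2 -0.5  1.4] gap 62.9 ff 0.0
px [222 346] [283 383] pos [-35.7746   8.3105] w,h 26147.1 291282.1 yaw 81.36
px [274 231] [319 281] pos [0.3284 0.0389] w,h 75.1 229.2 yaw -89.87
px [525 195] [639 281] pos [ 0.3631 -0.3609] w,h 122.7 370.4 yaw -49.36
px [  0 188] [ 57 264] pos [0.4201 0.3608] w,h 44.9 288.6 yaw 50.42
px [270 161] [371 203] pos [5.495e-01 5.000e-04] w,h 71.5 83.0 yaw 0.22
t 36.9167 XYz -0.639 -0.0005 0.1084 q [-0.05  1.07  0.89 -0.05  1.96  1.51] F [-0.8  0.2 -0.3]
shift [-2.31  0.    0.47] turn [0.03 7.81 0.04]
[ 0.545 -0.006] (array([ 0.54665259, -0.002314  ]), 57.36628341674805, 88.21673583984375, 0.47767212986946106)
```

Call:
move_arm --deltas "-.5 0 -.5 0 0 0;-.5 0 -.5 0 0 0;0 0 0 0 .78 0;0 0 0 0 .78 0;0 0 0 0 .78 0;0 0 0 0 .78 0;0 0 0 0 .78 0;0 0 0 0 .78 0;0 0 0 0 .78 0;0 0 0 0 .78 0;0 0 0 0 .78 0;0 0 0 0 .78 0" --fingers -0.2

```text
time: 37.97
position: [0.6353, 0.0007, 0.1618]
ee_rot: [3.141, 0.005, 0.005]
wrist_force: [-0.1, 0.2, 0.1]
finger_gap: 0.403
finger_force: 0.0
```

Call:
move_arm --deltas "-.72 .5 .3 0 0 0;-.72 .5 .3 0 0 0;-.71 .5 .3 0 0 0;0 0 0 0 0 -.99;0 0 0 0 0 -.98;0 0 0 0 0 -.98;0 0 0 0 0 -.98;0 0 0 0 0 -.98;0 0 0 0 0 -.98;0 0 0 0 0 -.98;0 0 0 0 0 -.98;0 0 0 0 0 -.98"

```text
time: 38.97
position: [0.5491, -0.0595, 0.1262]
ee_rot: [-3.135, 0.006, 0.893]
wrist_force: [-1.3, -0.4, 0.1]
finger_gap: 0.401
finger_force: 0.0
```

Call:
move_arm --deltas "0 0 0 0 0 -.98;0 0 0 0 0 -.98;0 0 0 0 0 -.98;0 0 0 0 0 -.98;0 0 0 0 0 -.98;0 0 0 0 0 -.98;0 0 0 0 0 -.98;0 0 0 0 0 0;0 0 0 0 0 0"

```text
time: 39.72
position: [0.5497, -0.0596, 0.1266]
ee_rot: [-3.133, 0.001, 1.571]
wrist_force: [0.2, 0.2, 0.5]
finger_gap: 0.397
finger_force: 0.0
```

Run:
```python
from h import *
look('laid2',.008)
f=cv2.imread('pics/laid2.png');g=f.max(2);s=get_state();c=cam('wrist',s);print(s['joint_pos'].round(2))
print(proj(c,[.555,0,.024]).round(0),proj(c,[.555,0,.008]).round(0))
u,v=proj(c,[.555,0,.024])[0].astype(int)
print(g[v,u-60:u+60]);print(g[v-75:v+75,u])
```

```text
t 39.72 pos [ 0.5497 -0.0596  0.1266] rpy [-3.1331e+00  8.0000e-04  1.5708e+00] F [0.2 0.2 0.5] gap 36.9 ff 0.0
px [282  68] [355 176] pos [0.5464 0.0012] w,h 55.6 82.5 yaw 0.13
px [50 38] [137 129] pos [0.3759 0.0303] w,h 64.9 65.5 yaw -9.21
[-0.19  0.5   1.74 -0.    0.91 -0.19]
[[330. 128.]] [[329. 126.]]
[181 180 183 182 184 185 188 186 180 181 179 178 176 169 136 184 193 195
 194 195 194 195 194 195 196 195 195 195 191 195 193 195 192 194 195 195
 194 195 188 138 130 131 153 176 193 192 195 193 194 195 195 195 195 194
 194 192 179 160 187 194 194 193 194 196 194 195 195 194 196 193 196 195
 195 195 195 195 196 194 196 195 196 194 196 196 195 181 189 187 188 188
 188 189 187 187 186 181 175 177 176 177 180 182 181 181 181 176 175 173
 172 176 179 184 185 181 179 181 182 183 186 184]
[184 182 184 184 183 184 183 183 183 184 184 183 187 184 184 183 190 196
 168 194 199 197 197 198 198 198 196 198 198 198 198 199 199 199 198 198
 197 198 198 196 197 198 197 196 197 197 197 196 196 196 196 197 196 198
 195 196 197 195 197 197 197 195 196 197 197 197 197 194 194 197 195 195
 197 195 197 194 197 194 194 194 193 195 195 194 194 194 193 195 195 193
 194 193 193 196 194 193 194 193 194 192 191 193 194 193 191 195 193 194
 193 192 194 194 193 192 193 192 190 191 192 192 192 191 191 191 192 140
 124 127 140 185 188 191 192 190 191 191 191 192 191 190 193 191 191 191
 191 191 191 191 192 190]
```

The lid lies flat at (0.5464, 0.0012), outline 55.6 × 82.5 mm. Now I'll take it by its handle.

Call:
move_arm --deltas ".5 -.04 0 -.08 0 0;.5 -.04 .1 0 0 0;.52 0 .5 0 0 0;0 0 .7 0 0 0;0 0 .5 0 0 0;0 0 .3 0 0 0;0 0 0 0 0 0;0 0 0 0 0 0"

```text
time: 40.43
position: [0.5474, 0.0007, 0.0435]
ee_rot: [3.141, 0.001, 1.572]
wrist_force: [-0.5, -0.3, 0.2]
finger_gap: 0.4
finger_force: 0.0
```

Run:
```python
from h import *
s=get_state();print(s['position'],s['ee_rot'],s['wrist_force'])
to([.5464,.0012,.032],89.9)
```

```text
[0.5474494  0.00070165 0.04352082] [3.14093598e+00 1.06975414e-03 1.57235584e+00] [-0.48314161 -0.32393606  0.17701966]
shift [ 0.01 -0.03  0.29] norm 0.3
turnz 0.03
```

Call:
move_arm --deltas ".01 -.03 .15 0 0 0;0 0 .1 0 0 0;0 0 .04 0 0 0;0 0 0 0 0 0;0 0 0 0 0 0"

```text
time: 40.85
position: [0.5465, 0.0012, 0.0321]
ee_rot: [3.14, 0.001, 1.574]
wrist_force: [-0.2, -1.0, -0.7]
finger_gap: 0.401
finger_force: 0.0
```

Call:
move_arm --deltas "0 0 0 0 0 0;0 0 0 0 0 0;0 0 0 0 0 0;0 0 0 0 0 0;0 0 0 0 0 0;0 0 0 0 0 0" --fingers -1

```text
time: 41.35
position: [0.5464, 0.0013, 0.0319]
ee_rot: [3.14, 0.001, 1.574]
wrist_force: [0.3, 0.8, 1.0]
finger_gap: 0.127
finger_force: 30.0
```

Run:
```python
from h import *
look('lidgrip',.008)
```

```text
t 41.35 pos [0.5464 0.0013 0.0319] rpy [3.1401e+00 1.1000e-03 1.5738e+00] F [0.3 0.8 1. ] gap 11.8 ff 30.0
px [  0 179] [ 45 276] pos [0.3817 0.0094] w,h 24.1 59.3 yaw -15.57
px [268 177] [373 280] pos [0.5455 0.0123] w,h 55.3 60.9 yaw 0.17
```

Call:
move_arm --deltas "0 0 -.2 0 0 0;0 0 -.5 0 0 0;0 0 -.7 0 0 0;0 0 -.7 0 0 0;0 0 -.6 0 0 0;0 0 -.3 0 0 0;0 0 0 0 0 0;0 0 0 0 0 0"

```text
time: 42.07
position: [0.5462, 0.0014, 0.1522]
ee_rot: [3.139, 0.001, 1.574]
wrist_force: [-0.0, 0.2, -1.2]
finger_gap: 0.123
finger_force: 30.0
```

Run:
```python
from h import *
s=get_state();print(s['position'],s['ee_rot'],s['finger_gap']*93,s['wrist_force'])
f=grab_frame('wrist');cv2.imwrite('pics/lidheld2.png',f);g=f.max(2).astype(int)
for r in(190,200,210):print(r,g[r,255:280],g[r,360:385])
for c in(280,300,340,360):print(c,g[160:200,c-2:c+3].mean(1).round().astype(int))
# same edge test on the self-centred shallow tray picture
h=cv2.imread('pics/sh3.png').max(2).astype(int);print(h[190,250:285],h[190,360:395])
to([.4758,-.2650,.14],119.43)
```

```text
[0.54616941 0.00138278 0.15221638] [3.13938215e+00 1.22376705e-03 1.57378138e+00] 11.410164378903023 [-0.0268053   0.15608414 -1.23987632]
190 [181 180 184 185 186 185 186 186 185 185 189 186 184 161 176 186 187 187
 188 187 186 188 184 185 187] [188 189 187 187 187 186 188 188 188 187 189 189 174 151 177 177 177 177
 179 181 184 180 177 177 179]
200 [182 180 181 185 185 188 186 187 186 185 185 188 184 169 174 188 186 187
 188 189 187 188 188 186 186] [189 186 189 187 188 187 189 188 187 189 187 184 173 179 180 177 177 179
 180 180 181 180 180 181 182]
210 [179 181 182 183 186 188 188 187 186 186 187 189 187 181 157 178 186 187
 187 186 187 187 187 188 188] [188 187 189 187 188 186 188 187 187 187 184 173 153 178 177 176 177 180
 181 180 179 180 179 181 184]
280 [176 175 177 176 176 177 176 177 177 177 176 178 176 174 158 138 140 173
 186 187 188 188 188 188 188 187 187 187 187 187 187 187 187 187 188 188
 187 187 187 187]
300 [170 170 169 169 169 170 170 171 170 170 170 170 170 169 153 136 141 172
 186 188 188 187 187 188 187 188 188 188 188 188 187 188 188 188 188 188
 188 188 188 187]
340 [188 187 188 188 188 188 188 188 187 187 188 188 187 186 163 139 142 174
 186 188 187 187 187 188 188 188 188 188 188 187 187 188 188 187 187 188
 187 188 188 187]
360 [180 180 180 179 179 178 180 180 179 180 179 179 178 176 158 138 141 173
 186 187 187 188 187 188 187 187 188 187 188 187 188 188 188 187 187 188
 188 187 188 187]
[137 140 138 142 141 140 141 139 139 137 136 133 133 131 135 143 144 144
 143 145 136 122 103 116 173 200 204 205 210 209 209 211 209 210 209] [126 127 127 127 128 125 125 113 100 100 121 135 143 144 144 142 142 154
 196 205 204 205 207 207 208 207 208 208 208 208 208 209 209 209 208]
shift [-6.65 -1.77  0.29] norm 6.9
turnz -5.11
```

Run:
```python
from h import *
print(rowx(176.7,.024,320.6),rowx(174,.032,320.6),rowx(190,.010,320.6))
```

```text
[ 0.04164793 -0.00087356] [ 0.04125642 -0.00086597] [ 0.03836873 -0.00088485]
```

Call:
move_arm --deltas "-.7 -.18 0 0 0 0;-.7 -.18 0 0 0 0;-.7 -.18 0 0 0 0;-.7 -.18 0 0 0 0;-.7 -.18 0 0 0 0;-.7 -.18 0 0 0 0;-.7 -.18 0 0 0 0;-.7 -.18 0 0 0 0;-.7 -.18 0 0 0 0;-.35 -.15 0 0 0 0"

```text
time: 42.95
position: [0.475, -0.2671, 0.1506]
ee_rot: [-3.141, 0.0, 1.572]
wrist_force: [-0.4, -0.1, -1.0]
finger_gap: 0.126
finger_force: 30.0
```

Call:
move_arm --deltas "0 0 0 0 0 -.85;0 0 0 0 0 -.85;0 0 0 0 0 -.85;0 0 0 0 0 -.85;0 0 0 0 0 -.85;0 0 .3 0 0 -.86;0 0 .2 0 0 0;0 0 0 0 0 0;0 0 0 0 0 0"

```text
time: 43.7
position: [0.4757, -0.2645, 0.131]
ee_rot: [-3.141, -0.0, 2.082]
wrist_force: [-0.0, -0.1, 0.5]
finger_gap: 0.126
finger_force: 30.0
```

Run:
```python
from h import *
s=get_state();print(s['position'],s['ee_rot'],s['wrist_force'])
to([.4758,-.2650,.101],119.43)
```

```text
[ 0.47571075 -0.26451941  0.13103608] [-3.14111978e+00 -4.87843772e-04  2.08199497e+00] [-0.02465985 -0.11887383  0.48619978]
shift [-0.01 -0.    0.75] norm 0.8
turnz -0.02
```

```bash
for i in 1 2; do python3 -c "
from h import *
c=get_calibration('wrist');print(c['cx'],c['cy'],c['tool_from_camera'].round(5).tolist())
print(rowx(182.3,.01),rowx(182.3,.01,320.6))"; done
```

```text
320.4500248427213 196.54682592396645 [[0.00037, -0.95705, -0.28993, 0.08199], [1.0, 0.0001, 0.00094, -0.00072], [-0.00087, -0.28993, 0.95705, -0.1436], [0.0, 0.0, 0.0, 1.0]]
[ 0.04261651 -0.00078841] [ 0.04261655 -0.00049977]
320.4500248427213 196.54682592396645 [[0.00037, -0.95705, -0.28993, 0.08199], [1.0, 0.0001, 0.00094, -0.00072], [-0.00087, -0.28993, 0.95705, -0.1436], [0.0, 0.0, 0.0, 1.0]]
[ 0.04261651 -0.00078841] [ 0.04261655 -0.00049977]
```

Call:
move_arm --deltas "0 0 .3 0 0 -.02;0 0 .25 0 0 0;0 0 .1 0 0 0;0 0 .05 0 0 0;0 0 0 0 0 0;0 0 0 0 0 0;0 0 0 0 0 0"

```text
time: 44.28
position: [0.4765, -0.265, 0.1045]
ee_rot: [3.141, 0.002, 2.087]
wrist_force: [-0.2, -0.6, -0.4]
finger_gap: 0.126
finger_force: 30.0
```

Run:
```python
from h import *
s=get_state();print(s['position'],s['ee_rot'],s['wrist_force'])
z=s['position'][2]
f=grab_frame('wrist');cv2.imwrite('pics/place5.png',f);g=f.max(2).astype(int)
for c in(290,320,350):print(c,g[140:190,c-3:c+4].mean(1).round().astype(int))
for r in(150,155,158,162,166,170,174,185):print(r,g[r,262:285],g[r,355:378])
```

```text
[ 0.4764687  -0.26500694  0.10450726] [3.14070471e+00 2.24156082e-03 2.08663231e+00] [-0.23262775 -0.5972155  -0.38413738]
290 [ 51  54  52  51  51  52  51  53  53  51  51  52  82 164 189 171 167 167
 167 163 169 182 170 169 169 170 172 184 170 167 170 212 235 239 207 175
 178 214 231 235 235 235 235 234 235 235 235 235 235 235]
320 [ 53  52  52  52  53  53  52  52  51  53  52  54  77 150 182 171 168 169
 169 166 167 183 170 169 168 166 175 187 185 171 175 202 233 231 189 171
 178 215 232 235 236 236 236 235 235 236 236 236 236 235]
350 [ 53  50  51  51  53  51  52  53  52  50  50  51  70 142 188 173 168 169
 170 171 171 183 170 169 169 170 173 186 185 171 174 197 232 236 193 169
 168 215 232 236 236 236 236 236 235 235 235 236 236 236]
150 [52 47 55 45 51 48 49 52 57 51 50 53 52 53 51 46 53 50 50 54 51 55 53] [51 45 49 55 53 52 51 52 52 50 51 50 50 52 55 49 52 47 49 52 47 54 50]
155 [ 51  57  54  50  51  51  52  56  49  57  49  53  50  50  54  54  52  44
  52  60 102 166 171] [164 168 173 171 105  61  50  50  52  46  50  51  53  52  48  47  50  45
  46  51  50  51  47]
158 [ 53  52 
[... 450 characters left out ...]
1
 165 171 171 171 172] [173 174 173 168 159 155 164 166 169 171 162 122  94  57  47  50  55  48
  53  50  54  48  52]
170 [ 48  51  48  51  40  36  35  36  51 102 163 156 157 178 176 174 159 174
 175 156 156 175 177] [173 175 173 172 173 173 171 135 140 162 172 171 174 164 102  57  53  50
  53  47  56  50  53]
174 [ 53  46  35  36  36  34  36  58 128 189 203 206 203 189 197 177 192 211
 210 211 210 209 211] [182 186 195 196 197 197 196 189 162 175 191 195 195 195 187 142 101  65
  53  54  53  49  50]
185 [ 30  28  38  33  37  84 175 227 234 234 234 235 235 236 234 235 235 235
 235 235 234 235 236] [237 236 236 236 236 237 237 236 236 237 237 236 236 238 236 236 236 228
 177  85  53  53  53]
```

Run:
```python
from h import *
t=.1045
for nm,r,z in(("deep bottom",152.8,.003),("deep/mid",161,.033),("mid/sh",167.2,.055),("sh rim",170.7,.069),("lid bot",174,.0725),("lid top",176.8,.0805)):print(nm,rowx(r,t-z)[0].round(4))
to([.4758,-.2650,.101],119.43)
```

```text
deep bottom 0.0419
deep/mid 0.0414
mid/sh 0.0418
sh rim 0.0427
lid bot 0.0417
lid top 0.042
shift [ 0.01 -0.01  0.09] norm 0.1
turnz 0.02
```

All the far edges of the pile agree within about 1 mm (tool x 0.0414–0.0427), and the lid's is 0.0418. I'll lower to contact.

Call:
move_arm --deltas ".01 -.01 .05 0 0 .01;0 0 .02 0 0 0;0 0 0 0 0 0;0 0 0 0 0 0;0 0 0 0 0 0"

```text
time: 44.75
position: [0.4757, -0.2647, 0.1013]
ee_rot: [3.141, 0.002, 2.086]
wrist_force: [0.9, -0.3, -0.4]
finger_gap: 0.123
finger_force: 30.0
```

Call:
move_arm --deltas "0 0 .02 0 0 0;0 0 0 0 0 0;0 0 0 0 0 0"

```text
time: 45.0
position: [0.4758, -0.2648, 0.101]
ee_rot: [3.141, 0.002, 2.086]
wrist_force: [-1.8, 0.6, 4.7]
finger_gap: 0.124
finger_force: 30.0
```

Contact at 4.7 N. I'll release slightly, rise clear and check the result.

Call:
move_arm --deltas "0 0 0 0 0 0;0 0 0 0 0 0;0 0 0 0 0 0;0 0 0 0 0 0;0 0 -.3 0 0 0;0 0 -.6 0 0 0;0 0 -.8 0 0 0;-.8 0 -.3 0 0 0;-.6 0 0 0 0 0;0 0 0 0 0 0;0 0 0 0 0 0" --fingers -0.3

```text
time: 45.92
position: [0.5033, -0.3139, 0.1811]
ee_rot: [3.141, 0.002, 2.085]
wrist_force: [-0.0, 0.4, 0.5]
finger_gap: 0.348
finger_force: 0.0
```

Run:
```python
from h import *
look('final',.077)
s=get_state();c=cam('wrist',s)
m=white(cv2.imread('pics/final.png'));cs,_=cv2.findContours(m,0,1)
# the same for side view: outline of the pile
f=grab_frame('side');cv2.imwrite('pics/final_side.png',f)
```

```text
t 45.92 pos [ 0.5033 -0.3139  0.1811] rpy [3.1408e+00 2.0000e-03 2.0850e+00] F [-0.   0.4  0.5] gap 32.4 ff 0.0
px [282  73] [359 186] pos [ 0.4752 -0.2648] w,h 55.5 82.6 yaw 29.52
```

```bash
python3 -c "
from workcell import *
print(job_done())"
```

```text
the job is handed in; nothing more can be done
None
```

The job is handed in at 46 s: the middle tray, shallow tray and lid (handle up) are stacked on the deep tray, edges within about 1 mm by the wrist camera, and the lid was first laid flat on the bench and let go; no result came back.

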